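# Load the gear arbor for checking

### The job

Load the upright gear arbor for checking: slide the large gear down onto the arbor's flange first, then the spacer ring, then the small gear, and finish with the clamping cap, knurled grip upwards. Lower each part over the post, without dropping it, until it sits flat on the one below. Leave the bearing, V-block, oil can, micrometer and brush where they lie.

Things in the scene. Friction and masses are not known exactly. Their poses are not given: they have to be found in the camera images.
- arbor: The target, screwed to the bench at a place that changes from start to start: round grey-painted base 96 mm in diameter and 14 mm high, on it a bright steel flange 50 mm in diameter with its flat seat 34 mm above the bench, and from that an upright plain steel post 20 mm in diameter whose top is 92 mm above the bench; the last 8 mm taper to 10 mm in diameter. Nothing is on it at the start. Origin: centre of the base's underside, on the post's axis, at bench height; z up.
- gear_large: The large steel helical gear, lying flat: outside diameter 64 mm, 30 teeth, 18 mm thick, through bore 23 mm in diameter, flat hub face level with the rim. 0.36 kg. Origin: centre of its underside; z up along the bore.
- gear_small: The small steel helical gear, lying flat: outside diameter 48 mm, 22 teeth, 16 mm thick, through bore 23 mm in diameter. 0.17 kg. Origin: centre of its underside; z up along the bore.
- spacer: Plain smooth steel spacer ring without teeth or balls, lying flat: outside diameter 34 mm, bore 23 mm in diameter, 12 mm thick. 0.06 kg. Origin: centre of its underside; z up along the bore.
- cap: Steel clamping cap standing with its grip up: a flange 40 mm in diameter and 8 mm thick below, above it a knurled round grip 32 mm in diameter, 30 mm high in all. Closed top; from below a blind bore 23 mm in diameter, 22 mm deep, that slips over the post. 0.12 kg. Origin: centre of its underside; z up along the bore.
- bearing: Bystander, loose, to be left alone: two-bolt flanged bearing unit lying flat, diamond-shaped grey-painted flange 94 mm long (x), 52 mm wide (y), 10 mm thick, round housing in its middle, 30 mm high in all. Origin: centre of its underside.
- v_block: Bystander, loose, to be left alone: steel V-block 60 mm long (x), 45 mm wide (y), 40 mm high, groove along its x on top. Origin: centre of its underside.
- oil_can: Bystander, loose, to be left alone: round steel oil can 52 mm in diameter with a black spout on top, 138 mm high in all. Origin: centre of its underside.
- micrometer: Bystander, loose, to be left alone: outside micrometer lying flat, grey bow 73 mm wide (y) reaching 37 mm to its +x, barrel and thimble reaching to 106 mm along its -y at x = -12 mm, 15 mm high. Origin: centre of the bow, on the bench.
- brush: Bystander, loose, to be left alone: cleaning brush with wooden handle, 170 mm long along its x, bristles at +x, lying near the right edge of the work area. Origin: under its middle, on the bench.
Things that resemble listed ones, but are neither listed nor needed, are in the scene too. What is shaped like the cap but purple or red is not meant.

How it is judged:
On the way, in this order (a step that is already met when the one before it is completed fails the run):
1. The large gear sits flat over the post on the flange (horizontal distance between gear_large and arbor below 0.004 m and z of gear_large in the frame of arbor between 0.031 and 0.037 m and angle between gear_large's own z axis and vertical below 0.08 rad), for 0.2 s.
2. The spacer ring sits flat over the post on the large gear (horizontal distance between spacer and arbor below 0.004 m and z of spacer in the frame of arbor between 0.049 and 0.055 m and angle between spacer's own z axis and vertical below 0.08 rad), for 0.2 s.
3. The small gear sits flat over the post on the spacer ring (horizontal distance between gear_small and arbor below 0.004 m and z of gear_small in the frame of arbor between 0.061 and 0.067 m and angle between gear_small's own z axis and vertical below 0.08 rad), for 0.2 s.
4. The clamping cap sits flat over the post on the small gear (horizontal distance between cap and arbor below 0.004 m and z of cap in the frame of arbor between 0.077 and 0.083 m and angle between cap's own z axis and vertical below 0.08 rad), for 0.2 s.
At the end, for the whole second after the job is handed in: On the post, from below: large gear (underside 34 mm above the bench), spacer ring (52), small gear (64), cap grip up (80); each within 3 mm of that height and 4 mm of the axis, tilted under 0.08 rad, released, at rest; bystanders within 15 mm of where they were (all of step 1 and all of step 2 and all of step 3 and all of step 4 and linear speed of each of gear_large, spacer, gear_small, cap below 0.01 m/s and contact force between each of gear_large, spacer, gear_small, cap and the fingers below 0.1 N); the robot touches nothing.
It fails at once if A gear, the spacer or the cap is dropped (falls free from more than about 20 mm) ((linear speed of gear_large above 0.62 m/s and contact force between gear_large and anything else below 0.05 N) or (linear speed of spacer above 0.62 m/s and contact force between spacer and anything else below 0.05 N) or (linear speed of gear_small above 0.62 m/s and contact force between gear_small and anything else below 0.05 N) or (linear speed of cap above 0.62 m/s and contact force between cap and anything else below 0.05 N)).
It fails at once if The bearing, V-block, oil can, micrometer or brush is displaced by more than 15 mm (distance of any of bearing, v_block, oil_can, micrometer, brush from where it was at the start of the episode above 0.015 m).
It also fails if it takes over 112 s, if anything falls off the work surface, if the arm or the gripper's body presses on something with over 40 N, if the wrist force passes 120 N, or if a joint passes its speed limit or range.

### The arm

A 6-joint arm with a two-finger parallel gripper is mounted at the origin on the work surface. World frame = base frame: x ahead of the robot, y to its left, z up, the work surface at z = 0. Lengths are in m, angles in rad, forces in N, time in s.
With the tool pointing down it reaches from about 0.35 to 0.975 m from the base axis. Payload 4.9 kg.
Tool frame: the origin (TCP) lies at the very end of the fingers, on their centre line; the grasp point (between the pads) lies 19 mm behind it; x points along the fingers, y is the direction in which the jaws open and shut, and the axes are right-handed (so a half turn about x gives the same grasp; the last joint's range is limited). The gripper opens to 85 mm and grips with 20 to 120 N. Pads are 22 mm wide; open, the fingers measure 114 mm over their backs; the gripper's body (76 mm by 85 mm) begins 54 mm behind the grasp point. The pads swing forward as they close: fully open they stand 13 mm farther back than shut.
Start: joints at [-1.393, 0.053, 1.613, -0, 1.476, -0.119], TCP at [0.183, -0.598, 0.231] pointing down, gripper open.
Joint ranges: [-3.01, 3.01], [-1.01, 2.22], [0.06, 2.58], [-1.02, 4.17], [0.09, 2.62], [-3.14, 3.14]. Speed limits (rad/s): [2.57, 2.57, 3.14, 3.14, 3.14, 3.14].

### API

Orientations are given as a rotation vector (axis times angle).
In Python, from station import ctrl gives the robot as it stands. The module is installed in compiled form; this text tells all that it offers.
- The arm moves only by the shell command python3 -m handwheel 'ROWS' [FORCE]. ROWS is JSON, one flat list of numbers, 7 for each row, row after row: the opening, from 0 (shut) to 1 (fully open), then the shift along the tool's x, y, z in m, then the turn, a rotation vector about the tool's x, y, z in degrees. A call has 1 to 12 rows; each row is the pose to reach, as a shift and turn from the pose commanded when the call began, along the tool's axes at that moment; what a row does not reach only later rows make up. A row lasts 1/12 s, in which the tool goes at most 41.7 mm and 7.16 degrees, less where a joint would pass 70% of its speed; a pose out of reach is approached as far as the arm can. A call with a gripper value outside its range is refused whole. The fingers move at their own pace and stop on an object; FORCE is the grip in N (left out, the last holds). Time passes only in rows, so rows that repeat a pose let the fingers close. It gives the time, the measured TCP pose, the force and the opening at its end, in the units of the state.
- ctrl.get_obs(): the state, without advancing time (a new reading comes with each control period).
- ctrl.get_image(name): name is "scene" or "top"; returns (picture, depth): 480x640x3 uint8, blue, green, red; 480x640 float32, m along the optical axis (not along the pixel's ray), 0 where there is no reading.
- ctrl.camera_params(name): a dict with "fov_y" (degrees; the focal length in pixels is half the picture's height over the tangent of half this angle, whatever the lens; pixels are square), "cx", "cy" (the principal point, pixels), "R" (3x3) and "t" (3): a world point X has camera coordinates R X + t. Camera axes: x right, y down, z forward; pixel columns grow to the right and rows downward; lengths in m; the calibration is good to about 2 mm. A picture is of the moment at which its call begins. camera_params takes no time and is no camera call.
- ctrl.finish_job(): hands the job in, once; it reports no verdict.
The state is a dict: "t": time; "q": joint angles; "dq": joint speeds; "effort": joint torques, N m; "tool_pos": TCP position; "tool_rot": TCP orientation; "contact_force": force on the tool from outside, world axes, zero at the start; "wrist_torque": the same for the moment, N m; "opening": finger opening in m.
Only numpy, scipy, OpenCV 4.12 (cv2) and the standard library are available. Lean on these libraries where they do the work, as an engineer would, in place of code of your own. Each camera call takes 0.05 s, during which the arm holds its last target.

## Working session

There is one attempt and no reset: what is moved stays moved. The work goes in short steps, Python scripts to look and compute and a shell command to move; the robot and the scene stay as the last step left them, time stands still between calls to the robot, and variables do not carry over. Pictures are saved under pics/ and viewed, and the job is handed in when it is done.

```bash
mkdir -p pics; ls
cat > h.py <<'E'
import numpy as np,cv2
from station import ctrl
def cam(n):
    p=ctrl.camera_params(n);f=240/np.tan(np.radians(p["fov_y"])/2)
    return f,p["cx"],p["cy"],np.array(p["R"]),np.array(p["t"])
def ray(n,u,v,z):
    f,cx,cy,R,t=cam(n);d=R.T@np.array([(u-cx)/f,(v-cy)/f,1]);c=-R.T@t
    return c+d*(z-c[2])/d[2]
def proj(n,X):
    f,cx,cy,R,t=cam(n);c=R@np.array(X)+t
    return f*c[0]/c[2]+cx,f*c[1]/c[2]+cy
def cloud(n,D):
    f,cx,cy,R,t=cam(n);v,u=np.mgrid[:480,:640]
    P=np.stack([(u-cx)/f*D,(v-cy)/f*D,D],-1)
    return (P-t)@R
E
python3 - <<'E'
from h import *
for n in("top","scene"):
    im,d=ctrl.get_image(n);cv2.imwrite(f"pics/{n}0.png",im);np.savez(f"/tmp/{n}0.npz",im=im,d=d)
    p=ctrl.camera_params(n);print(n,p,-np.array(p["R"]).T@np.array(p["t"]))
print(ctrl.get_obs())
E
```

```text
pics
top {'fov_y': 42.49811419636174, 'cx': 311.4746695146129, 'cy': 236.82576873148386, 'R': array([[ 0.02931524, -0.99954712, -0.00679505],
       [-0.99283859, -0.02832953, -0.11605593],
       [ 0.11581087,  0.01014859, -0.99321944]]), 't': array([-0.0155388 ,  0.58855222,  1.33429672])} [ 0.43026681 -0.01239959  1.39344882]
scene {'fov_y': 55.43633113833779, 'cx': 323.6750498341173, 'cy': 238.6507800656332, 'R': array([[ 0.62321442,  0.78205017, -0.00115105],
       [ 0.41770663, -0.33411327, -0.84491981],
       [-0.66115426,  0.52608541, -0.53489175]]), 't': array([-0.35126065, -0.2022954 ,  1.3090508 ])} [ 1.16889535 -0.48155865  0.52887277]
{'t': 0.1, 'q': array([-1.39300903e+00,  5.32922852e-02,  1.61416379e+00, -9.49856493e-06,
        1.47598906e+00, -1.19025784e-01]), 'dq': array([-0.00064803, -0.00053917, -0.00286644, -0.00091125, -0.00064633,
        0.00129288]), 'effort': array([ 1.64287976e-03, -3.94901955e+01, -3.71362066e+01,  2.95988480e-05,
        3.92277871e-03, -1.71241265e-05]), 'tool_pos': array([ 0.18267837, -0.59711745,  0.23018082]), 'tool_rot': array([ 2.06253433,  0.31030224, -2.06266754]), 'contact_force': array([-0.22222709, -0.30118052,  0.27775557]), 'wrist_torque': array([-0.00233244,  0.03085218,  0.04068049]), 'opening': 0.08551609544857625}
```

View pics/top0.png

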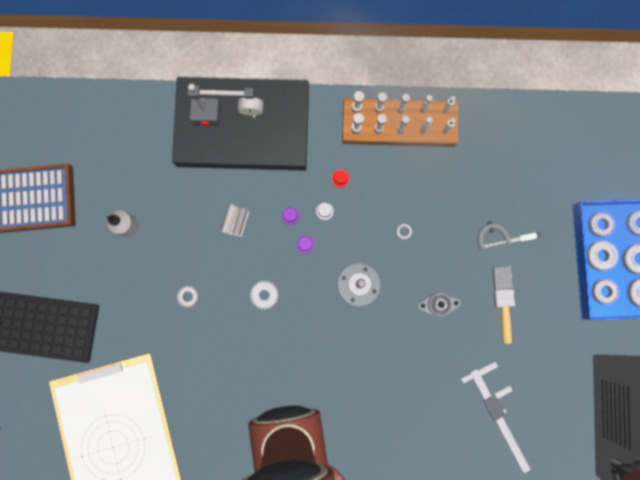

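View pics/scene0.png

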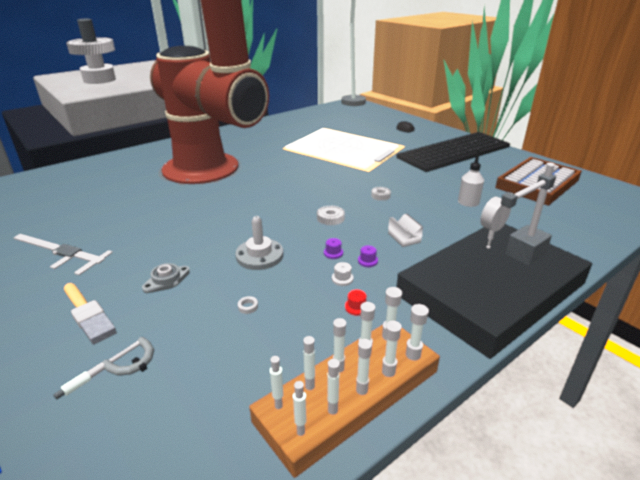

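The top view shows the arbor at (359,285), large gear (264,295), small gear (187,297), spacer (405,231) and silver cap (325,211). The purple and red caps are decoys. Next I measure these.

```bash
python3 - <<'E'
from h import *
Z=np.load("/tmp/top0.npz");im,d=Z["im"],Z["d"]
P=cloud("top",d)
for nm,(u,v),r,ht in [("arbor",(359,285),28,.034),("gl",(264,295),20,.018),("gs",(187,297),16,.016),("sp",(405,231),13,.012),("cap",(325,211),13,.030),("bear",(440,304),24,.03)]:
    sub=P[v-r:v+r+1,u-r:u+r+1];z=sub[...,2]
    print(nm,"bench",np.median(z[0]).round(4),"zmax",np.percentile(z,[80,90,97,100]).round(4))
    g=cv2.cvtColor(im,cv2.COLOR_BGR2GRAY)[v-r:v+r+1,u-r:u+r+1]
    m=((g>(np.median(g[0])+200)/2)).astype(np.uint8) 
    cs,_=cv2.findContours(m,cv2.RETR_CCOMP,cv2.CHAIN_APPROX_NONE)
    for c in cs:
        if len(c)<8: continue
        (x,y),(a,b),_=cv2.fitEllipse(c); X=ray("top",x+u-r,y+v-r,ht);f=cam("top")[0]
        print("  ell",round(x+u-r,1),round(y+v-r,1),"mm",np.round(np.array([a,b])*np.linalg.norm(X-[.43,-.012,1.393])/f*1000,1),"pos",X.round(4))
    for h in (.008,):
        k=(z>h); print("  height cent",sub[k].mean(0).round(4),k.sum())
E
python3 - <<'E'
import cv2
im=cv2.imread('pics/top0.png')
cv2.imwrite('pics/c0.png',cv2.resize(im[170:330,160:470],None,fx=2.5,fy=2.5,interpolation=cv2.INTER_CUBIC))
im=cv2.imread('pics/scene0.png')
cv2.imwrite('pics/c1.png',cv2.resize(im[170:330,220:430],None,fx=3.5,fy=3.5,interpolation=cv2.INTER_CUBIC))
E
```

```text
arbor bench 0.0004 zmax [0.0172 0.0327 0.0396 1.3934]
  ell 358.6 284.9 mm [80.1 82. ] pos [ 0.4855 -0.105   0.034 ]
  ell 358.7 283.4 mm [16.7 23.2] pos [ 0.4887 -0.1053  0.034 ]
  ell 370.7 275.0 mm [6.6 8.5] pos [ 0.508  -0.1313  0.034 ]
  height cent [ 0.4875 -0.1051  0.0338] 1441
gl bench 0.0005 zmax [0.0165 0.0196 0.022  1.3934]
  ell 263.8 294.6 mm [59.4 60.4] pos [0.4586 0.1036 0.018 ]
  ell 263.8 294.8 mm [23.2 24.6] pos [0.4582 0.1036 0.018 ]
  height cent [0.4596 0.1018 0.0326] 545
gs bench 0.0008 zmax [0.0117 0.0162 0.0195 1.3934]
  ell 187.1 296.2 mm [43.5 45.5] pos [0.4501 0.2744 0.016 ]
  ell 187.2 296.2 mm [24.2 24.9] pos [0.4499 0.2742 0.016 ]
  height cent [0.4496 0.2699 0.0321] 252
sp bench 0.0001 zmax [0.005  0.011  0.0146 0.0206]
  ell 403.9 231.1 mm [32.7 33. ] pos [ 0.6102 -0.2062  0.012 ]
  ell 404.0 231.0 mm [23.5 23.5] pos [ 0.6105 -0.2063  0.012 ]
  height cent [ 0.6109 -0.2059  0.0126] 102
cap bench 0.0013 zmax [0.0267 0.0311 0.0333 1.3934]
  ell 324.4 210.9 mm [36.8 38.8] pos [ 0.6483 -0.0257  0.03  ]
  height cent [ 0.6483 -0.0249  0.0386] 214
bear bench 0.0011 zmax [0.0122 0.023  0.0282 1.3934]
  ell 426.1 309.4 mm [6.4 9.8] pos [ 0.4363 -0.2543  0.03  ]
  ell 453.1 306.9 mm [6.2 8.8] pos [ 0.4436 -0.3133  0.03  ]
  ell 440.7 304.0 mm [21.7 22.9] pos [ 0.449  -0.2862  0.03  ]
  ell 452.2 299.3 mm [7.  7.2] pos [ 0.4601 -0.3113  0.03  ]
  height cent [ 0.4489 -0.2808  0.0386] 635
```

View pics/c0.png

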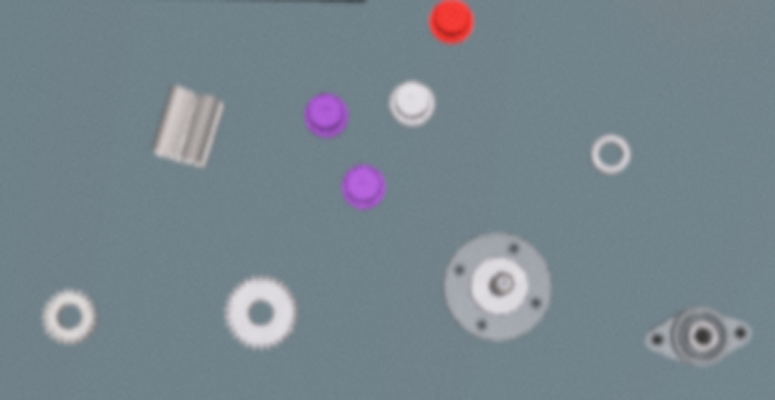

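View pics/c1.png

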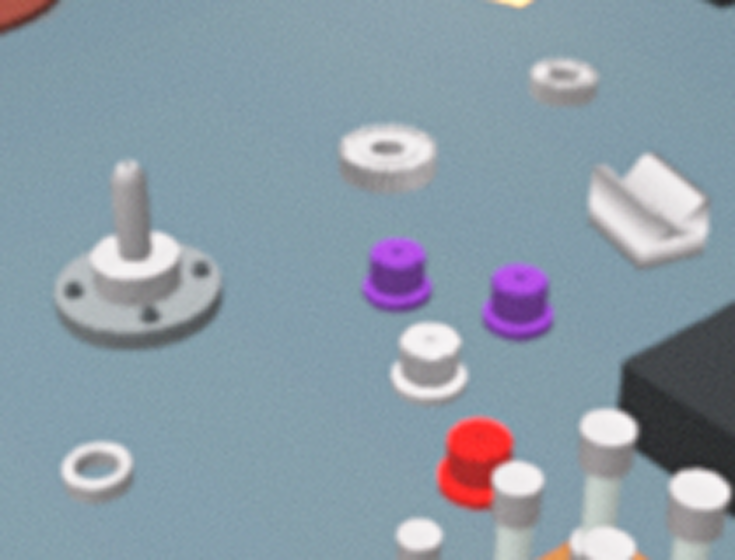

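Run:
```python
from h import *
from scipy.optimize import least_squares
def circ(Q,r):
    s=least_squares(lambda p:np.hypot(Q[:,0]-p[0],Q[:,1]-p[1])-r,Q.mean(0)[:2]+[-.0,.0],loss="soft_l1",f_scale=.001);return s.x,np.sqrt(np.mean(s.fun**2))
def ells(n,im,u,v,r,ths,ht,dmin,dmax):
    g=cv2.cvtColor(im,cv2.COLOR_BGR2GRAY);f=cam(n)[0]
    K=4;s=cv2.resize(g[v-r:v+r+1,u-r:u+r+1],None,fx=K,fy=K,interpolation=cv2.INTER_CUBIC)
    for th in ths:
        cs,_=cv2.findContours((s>th).astype(np.uint8),cv2.RETR_CCOMP,cv2.CHAIN_APPROX_NONE)
        for c in cs:
            if len(c)<20: continue
            q=np.array([ray(n,(x+.5)/K-.5+u-r,(y+.5)/K-.5+v-r,ht)[:2] for x,y in c[:,0]])
            (x,y),rad=cv2.minEnclosingCircle((q*1000).astype(np.float32))
            A=np.c_[2*q,np.ones(len(q))];b=(q**2).sum(1);w=np.linalg.lstsq(A,b,rcond=None)[0];R=np.sqrt(w[2]+w[0]**2+w[1]**2)
            if dmin<2*R*1000<dmax: print("  ",n,th,"z",ht,"c",w[:2].round(4),"D",round(2000*R,1),"res",((np.hypot(*(q-w[:2]).T)-R).std()*1000).round(2))
T=np.load("/tmp/top0.npz");S=np.load("/tmp/scene0.npz")
print("base");ells("top",T["im"],359,285,28,(130,140,150),.014,80,110)
print("flange top");ells("top",T["im"],359,285,28,(190,200,210,220),.034,40,60)
u,v=map(int,proj("scene",[.487,-.105,.034]));print(u,v)
print("flange scene");ells("scene",S["im"],u,v,26,(190,200,210,220),.034,35,60)
P=cloud("scene",S["d"]);m=(abs(P[...,0]-.487)<.02)&(abs(P[...,1]+.105)<.02)&(P[...,2]>.045)&(P[...,2]<.08)
print("post depth",m.sum(),circ(P[m],.01), "mean",P[m].mean(0))
for nm,c,h,D in [("gl",(.4586,.1036),.018,64),("gs",(.45,.2744),.016,48),("sp",(.6102,-.2062),.012,34),("cap top",(.648,-.0257),.03,32),("cap fl",(.648,-.0257),.008,40)]:
    print(nm)
    for n,I in(("top",T),("scene",S)):
        u,v=map(round,proj(n,[*c,h])); ells(n,I["im"],u,v,int(D*.4),(165,185),h,D*.6,D*1.2)
```

```text
base
   top 130 z 0.014 c [ 0.4879 -0.1069] D 98.6 res 0.58
   top 140 z 0.014 c [ 0.4878 -0.1067] D 95.3 res 0.37
   top 150 z 0.014 c [ 0.4876 -0.1066] D 92.7 res 0.31
flange top
   top 190 z 0.034 c [ 0.4879 -0.1068] D 48.5 res 0.31
   top 200 z 0.034 c [ 0.4879 -0.1067] D 46.8 res 0.28Traceback (most recent call last):
  File "<stdin>", line 18, in <module>
  File "<stdin>", line 12, in ells
  File "h.py", line 7, in ray
    f,cx,cy,R,t=cam(n);d=R.T@np.array([(u-cx)/f,(v-cy)/f,1]);c=-R.T@t
                ~~~^^^
  File "h.py", line 4, in cam
    p=ctrl.camera_params(n);f=240/np.tan(np.radians(p["fov_y"])/2)
ValueError: time passes only in moves, steps and waits
```

```bash
sed -i 's/^def cam(n):/import functools\n@functools.lru_cache\ndef cam(n):/' h.py
cat >> h.py <<'E'
def ells(n,im,u,v,r,ths,ht,dmin,dmax,inv=False):
    out=[];g=cv2.cvtColor(im,cv2.COLOR_BGR2GRAY)
    K=4;s=cv2.resize(g[v-r:v+r+1,u-r:u+r+1],None,fx=K,fy=K,interpolation=cv2.INTER_CUBIC)
    for th in ths:
        cs,_=cv2.findContours((s>th).astype(np.uint8),cv2.RETR_CCOMP,cv2.CHAIN_APPROX_NONE)
        for c in cs:
            if len(c)<20: continue
            q=np.array([ray(n,(x+.5)/K-.5+u-r,(y+.5)/K-.5+v-r,ht)[:2] for x,y in c[:,0]])
            A=np.c_[2*q,np.ones(len(q))];b=(q**2).sum(1);w=np.linalg.lstsq(A,b,rcond=None)[0];R=np.sqrt(w[2]+w[0]**2+w[1]**2)
            if dmin<2*R*1000<dmax: print("  ",n,th,"z",ht,"c",w[:2].round(4),"D",round(2000*R,1),"res",((np.hypot(*(q-w[:2]).T)-R).std()*1000).round(2))
E
python3 - <<'E'
from h import *
from scipy.optimize import least_squares
def circ(Q,r):
    s=least_squares(lambda p:np.hypot(Q[:,0]-p[0],Q[:,1]-p[1])-r,Q.mean(0)[:2]+[-.007,.006],loss="soft_l1",f_scale=.001);return s.x,np.sqrt(np.mean(s.fun**2))
T=np.load("/tmp/top0.npz");S=np.load("/tmp/scene0.npz")
u,v=map(int,proj("scene",[.487,-.105,.034]));print(u,v)
print("flange scene");ells("scene",S["im"],u,v,26,(190,200,210,220),.034,35,60)
P=cloud("scene",S["d"]);m=(abs(P[...,0]-.487)<.02)&(abs(P[...,1]+.105)<.02)&(P[...,2]>.045)&(P[...,2]<.08)
print("post depth",m.sum(),circ(P[m],.01), "mean",P[m].mean(0))
for nm,c,h,D in [("gl",(.4586,.1036),.018,64),("gs",(.45,.2744),.016,48),("sp",(.6102,-.2062),.012,34),("cap top",(.648,-.0257),.03,32),("cap fl",(.648,-.0257),.008,40)]:
    print(nm)
    for n,I in(("top",T),("scene",S)):
        u,v=map(round,proj(n,[*c,h])); ells(n,I["im"],u,v,int(D*.4),(165,185),h,D*.3,D*1.2)
E
```

```text
258 242
flange scene
   scene 190 z 0.034 c [ 0.486  -0.1064] D 45.0 res 6.83
   scene 200 z 0.034 c [ 0.4861 -0.1061] D 43.6 res 6.43
   scene 210 z 0.034 c [ 0.486 -0.106] D 42.4 res 6.07
   scene 220 z 0.034 c [ 0.4859 -0.1058] D 41.1 res 5.6
post depth 150 (array([ 0.48681883, -0.10616166]), np.float64(0.0010358888057561753)) mean [ 0.49362298 -0.11002211  0.06260284]
gl
   top 165 z 0.018 c [0.4586 0.1037] D 60.4 res 0.34
   top 165 z 0.018 c [0.4583 0.1036] D 22.3 res 0.19
   top 185 z 0.018 c [0.4586 0.1036] D 57.1 res 0.32
   top 185 z 0.018 c [0.4583 0.1036] D 24.7 res 0.2
   scene 165 z 0.018 c [0.4604 0.1055] D 71.6 res 4.91
   scene 185 z 0.018 c [0.4564 0.1055] D 61.8 res 0.72
   scene 185 z 0.018 c [0.4562 0.1044] D 19.7 res 0.49
gs
   top 165 z 0.016 c [0.4501 0.2745] D 44.2 res 0.32
   top 165 z 0.016 c [0.4501 0.2742] D 22.7 res 0.19
   top 185 z 0.016 c [0.4503 0.2743] D 40.6 res 0.37
   top 185 z 0.016 c [0.4501 0.2741] D 25.0 res 0.2
   scene 165 z 0.016 c [0.4459 0.2758] D 51.2 res 1.18
   scene 165 z 0.016 c [0.4475 0.2733] D 16.3 res 0.73
   scene 185 z 0.016 c
[... 687 characters left out ...]
0.0313] D 13.1 res 1.8
   scene 165 z 0.03 c [ 0.6618 -0.055 ] D 14.7 res 2.1
   scene 165 z 0.03 c [ 0.6506 -0.0248] D 35.7 res 0.7
   scene 185 z 0.03 c [ 0.6827 -0.0321] D 10.9 res 1.56
   scene 185 z 0.03 c [ 0.6623 -0.0556] D 12.6 res 1.93
   scene 185 z 0.03 c [ 0.6508 -0.0247] D 33.0 res 0.59
cap fl
   top 165 z 0.008 c [ 0.6519 -0.026 ] D 39.8 res 0.26
   top 185 z 0.008 c [ 0.6521 -0.0261] D 36.9 res 0.25
   top 185 z 0.008 c [ 0.6493 -0.0249] D 24.4 res 2.32
   scene 165 z 0.008 c [ 0.6523 -0.0267] D 36.9 res 4.85
   scene 165 z 0.008 c [ 0.6278 -0.0046] D 37.3 res 0.73
   scene 185 z 0.008 c [ 0.6519 -0.0264] D 35.3 res 3.93
   scene 185 z 0.008 c [ 0.6279 -0.0045] D 34.5 res 0.61
```

```bash
cat >> h.py <<'E'
from scipy.spatial.transform import Rotation as Ro
def go(*targets):
    o=ctrl.get_obs();R=Ro.from_rotvec(o["tool_rot"]).as_matrix();p=o["tool_pos"]
    print("t",round(o["t"],2),"tcp",p.round(4),"open",round(o["opening"]*1000,1),"F",o["contact_force"].round(1),"q",o["q"].round(2))
    print(" yaw",[np.degrees(np.arctan2(R[1,1],R[0,1])).round(2)],"x",R[:,0].round(3),"y",R[:,1].round(3),"z",R[:,2].round(3))
    for T in targets: print("  to",T,"tool shift",(R.T@(np.array(T)-p)).round(4))
E
python3 - <<'E'
from h import *
go((.4585,.1036,.15),(.4585,.1036,.0))
E
```

```text
t 0.1 tcp [ 0.1827 -0.5971  0.2302] open 85.5 F [-0.2 -0.3  0.3] q [-1.39  0.05  1.61 -0.    1.48 -0.12]
 yaw [np.float64(-72.99)] x [-0.     0.002 -1.   ] y [ 0.292 -0.956 -0.002] z [-0.956 -0.292 -0.   ]
  to (0.4585, 0.1036, 0.15) tool shift [ 0.0814 -0.5893 -0.4687]
  to (0.4585, 0.1036, 0.0) tool shift [ 0.2314 -0.589  -0.4687]
```

```bash
python3 -m handwheel '[1,0,-0.02,-0.016,1.4,0,0, 1,0,-0.05,-0.04,2.8,0,0, 1,0,-0.08,-0.064,4.2,0,0, 1,0,-0.11,-0.088,5.6,0,0, 1,0,-0.14,-0.112,7,0,0, 1,0,-0.17,-0.136,8.4,0,0, 1,0,-0.2,-0.16,9.8,0,0, 1,0,-0.23,-0.184,11.2,0,0, 1,0,-0.26,-0.208,12.6,0,0, 1,0,-0.29,-0.232,14,0,0, 1,0,-0.32,-0.256,15.5,0,0, 1,0,-0.34,-0.272,17,0,0]' 30; python3 -c "
from h import *
go((.4585,.1036,.10))"
```

```text
t: 1.1
tool_pos: [0.3438, -0.1902, 0.2309]
tool_rot: [-2.222, -0.001, 2.221]
contact_force: [0.4, -0.4, 0.1]
opening: 0.0854
t 1.1 tcp [ 0.3438 -0.1902  0.2309] open 85.4 F [ 0.4 -0.4  0.1] q [-0.7  -0.56  2.12  0.    1.58  0.87]
 yaw [np.float64(-89.98)] x [ 0.     0.001 -1.   ] y [ 0.    -1.    -0.001] z [-1. -0. -0.]
  to (0.4585, 0.1036, 0.1) tool shift [ 0.1312 -0.2936 -0.1148]
```

```bash
python3 -m handwheel '[1,0,-0.015,-0.006,0,0,0, 1,0.005,-0.045,-0.018,0,0,0, 1,0.02,-0.075,-0.03,0,0,0, 1,0.035,-0.105,-0.042,0,0,0, 1,0.05,-0.135,-0.054,0,0,0, 1,0.065,-0.165,-0.066,0,0,0, 1,0.08,-0.195,-0.077,0,0,0, 1,0.095,-0.225,-0.089,0,0,0, 1,0.11,-0.255,-0.1,0,0,0, 1,0.12,-0.28,-0.11,0,0,0, 1,0.13,-0.2936,-0.1148,0,0,0, 1,0.131,-0.2936,-0.1148,0,0,0]'; python3 -c "
from h import *
im,d=ctrl.get_image('scene');cv2.imwrite('pics/s1.png',im)
go((.4585,.1036,.0))"
```

```text
t: 2.1
tool_pos: [0.4569, 0.1028, 0.0978]
tool_rot: [2.215, 0.004, -2.225]
contact_force: [-0.1, -0.7, -0.0]
opening: 0.0853
t 2.15 tcp [0.4569 0.1015 0.0985] open 85.3 F [-1.2 -0.6 -0.1] q [ 0.06 -0.21  2.09 -0.    1.26  1.63]
 yaw [np.float64(-89.84)] x [-0.004 -0.    -1.   ] y [ 0.003 -1.     0.   ] z [-1.    -0.003  0.004]
  to (0.4585, 0.1036, 0.0) tool shift [ 0.0985 -0.0022 -0.002 ]
```

View pics/s1.png

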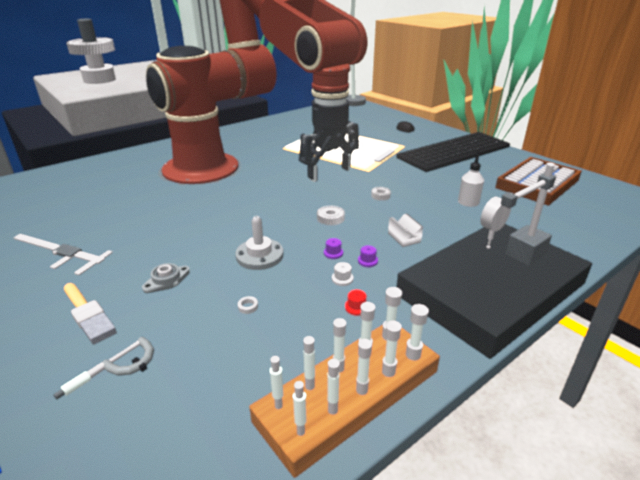

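The gripper is over the large gear, with its tips around (318,175) and the gear at (330,214). I lower it partway and check.

```bash
python3 -m handwheel '[1,0.01,0,0,0,0,0, 1,0.03,0,0,0,0,0, 1,0.045,0,0,0,0,0, 1,0.055,0,0,0,0,0, 1,0.06,0,0,0,0,0, 1,0.06,0,0,0,0,0, 1,0.06,0,0,0,0,0]'; python3 -c "
from h import *
im,d=ctrl.get_image('scene');cv2.imwrite('pics/s2.png',cv2.resize(im[130:260,240:420],None,fx=4,fy=4,interpolation=cv2.INTER_CUBIC))
im,d=ctrl.get_image('top');cv2.imwrite('pics/t2.png',cv2.resize(im[220:370,180:360],None,fx=4,fy=4,interpolation=cv2.INTER_CUBIC))
go((.4585,.1036,.0))"
```

```text
t: 2.73
tool_pos: [0.4586, 0.1002, 0.0407]
tool_rot: [-2.222, 0.001, 2.22]
contact_force: [-1.2, -0.5, 0.3]
opening: 0.0858
t 2.83 tcp [0.4592 0.1005 0.0414] open 85.5 F [0.2 0.4 0.8] q [ 0.06 -0.12  2.12 -0.    1.14  1.63]
 yaw [np.float64(-90.02)] x [ 0.002  0.    -1.   ] y [-0. -1. -0.] z [-1.     0.    -0.002]
  to (0.4585, 0.1036, 0.0) tool shift [ 0.0414 -0.0031  0.0007]
```

View pics/s2.png

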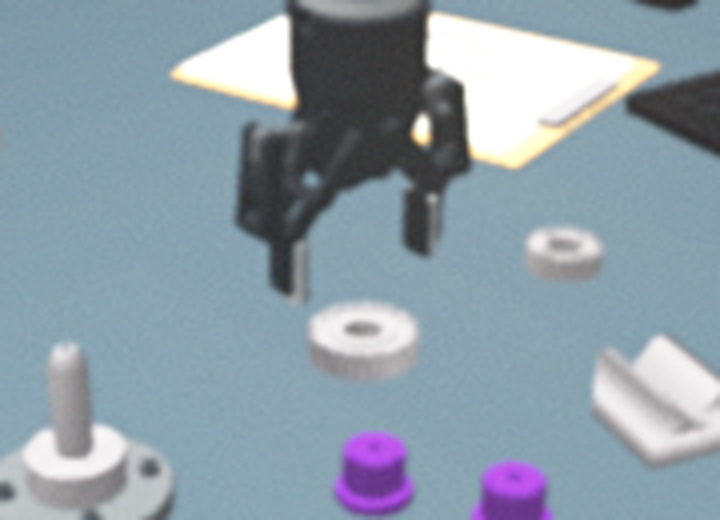

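View pics/t2.png

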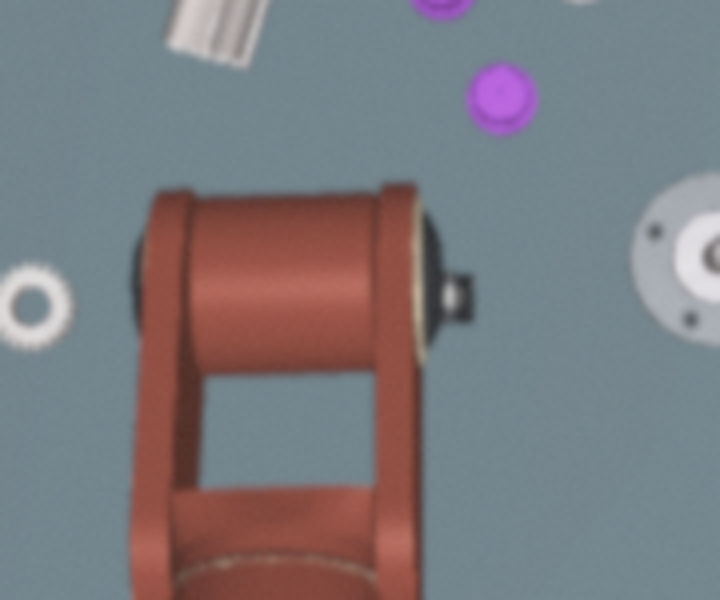

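The fingers straddle the gear symmetrically in the scene view. The top view is hidden by the arm.

```bash
python3 -m handwheel '[1,0.01,-0.003,0,0,0,0, 1,0.02,-0.003,0,0,0,0, 1,0.028,-0.003,0,0,0,0, 1,0.034,-0.003,0,0,0,0, 1,0.038,-0.003,0,0,0,0, 1,0.038,-0.003,0,0,0,0, 1,0.038,-0.003,0,0,0,0]'; python3 -c "
from h import *
im,d=ctrl.get_image('scene');cv2.imwrite('pics/s3.png',cv2.resize(im[130:260,240:420],None,fx=4,fy=4,interpolation=cv2.INTER_CUBIC))
go((.4585,.1036,.0))"
```

```text
t: 3.42
tool_pos: [0.458, 0.1036, 0.0019]
tool_rot: [2.22, 0.0, -2.222]
contact_force: [-0.1, 0.3, -0.8]
opening: 0.0854
t 3.47 tcp [0.4583 0.1036 0.0023] open 85.4 F [-0.5  0.1  0. ] q [ 0.06 -0.05  2.13 -0.    1.06  1.63]
 yaw [np.float64(-90.0)] x [ 0.  0. -1.] y [ 0. -1. -0.] z [-1. -0. -0.]
  to (0.4585, 0.1036, 0.0) tool shift [ 0.0023  0.     -0.0002]
```

View pics/s3.png

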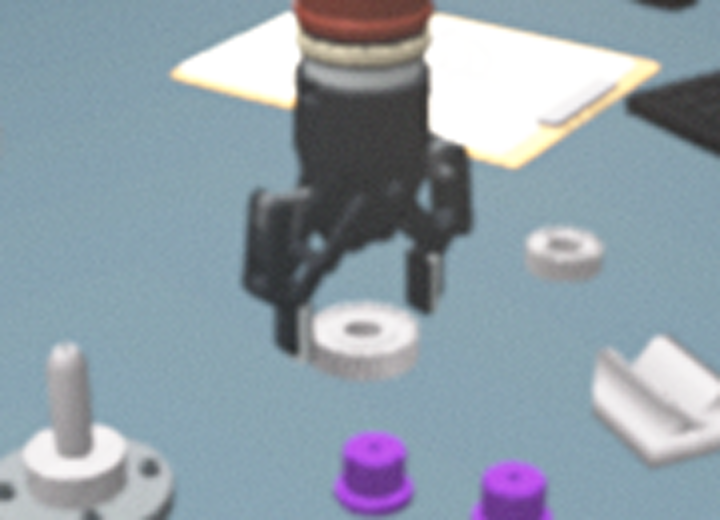

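```bash
python3 -m handwheel '[1,0.004,0,0,0,0,0, 0.9,0.004,0,0,0,0,0, 0.8,0.004,0,0,0,0,0, 0.7,0.004,0,0,0,0,0, 0.6,0.004,0,0,0,0,0, 0.6,0.004,0,0,0,0,0, 0.6,0.004,0,0,0,0,0, 0.6,0.004,0,0,0,0,0]' 40; python3 -c "
from h import *
im,d=ctrl.get_image('scene');cv2.imwrite('pics/s4.png',cv2.resize(im[130:260,240:420],None,fx=4,fy=4,interpolation=cv2.INTER_CUBIC))
go((.4585,.1036,.0))"
```

```text
t: 4.13
tool_pos: [0.4586, 0.104, -0.0008]
tool_rot: [-2.221, -0.001, 2.221]
contact_force: [-1.6, 1.1, 6.1]
opening: 0.0628
t 4.18 tcp [ 0.4586  0.1041 -0.0009] open 63.0 F [-2.7  1.3  5.2] q [ 0.06 -0.04  2.13  0.    1.05  1.63]
 yaw [np.float64(-90.0)] x [ 0.     0.001 -1.   ] y [-0.    -1.    -0.001] z [-1.  0. -0.]
  to (0.4585, 0.1036, 0.0) tool shift [-0.0009  0.0005  0.0001]
```

View pics/s4.png

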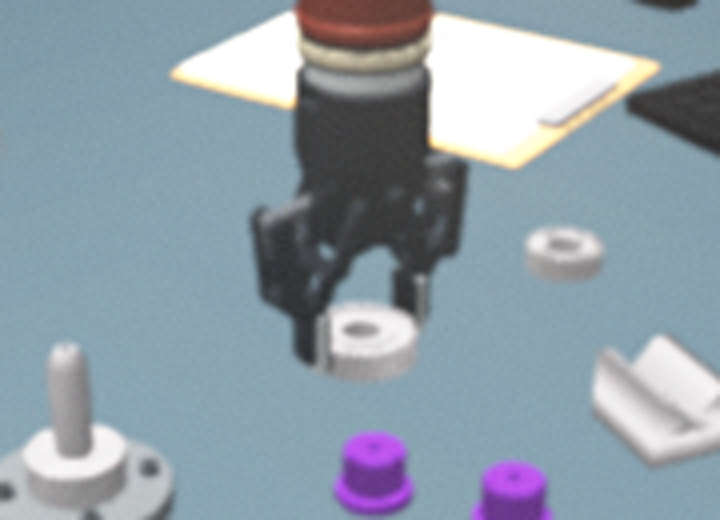

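The gear is held between the pads at an opening of 63 mm. Now I lift it and move it to the arbor.

```bash
python3 -m handwheel '[0.6,-0.01,0,0,0,0,0, 0.6,-0.03,0,0,0,0,0, 0.6,-0.055,0,0,0,0,0, 0.6,-0.08,0,0,0,0,0, 0.6,-0.105,0,0,0,0,0, 0.6,-0.12,0.005,-0.001,0,0,0, 0.6,-0.125,0.02,-0.003,0,0,0, 0.6,-0.125,0.04,-0.006,0,0,0, 0.6,-0.125,0.065,-0.009,0,0,0, 0.6,-0.125,0.09,-0.012,0,0,0, 0.6,-0.125,0.115,-0.016,0,0,0, 0.6,-0.125,0.14,-0.02,0,0,0]'; python3 -m handwheel '[0.6,0,0.025,-0.003,0,0,0, 0.6,0,0.045,-0.006,0,0,0, 0.6,0,0.06,-0.008,0,0,0, 0.6,0,0.07,-0.009,0,0,0, 0.6,0,0.07,-0.009,0,0,0, 0.6,0,0.07,-0.009,0,0,0, 0.6,0,0.07,-0.009,0,0,0]'; python3 -c "
from h import *
im,d=ctrl.get_image('scene');np.savez('/tmp/s5.npz',im=im,d=d);cv2.imwrite('pics/s5.png',cv2.resize(im[130:280,180:360],None,fx=4,fy=4,interpolation=cv2.INTER_CUBIC))
go((.4878,-.1067,.12))"
```

```text
t: 5.18
tool_pos: [0.4774, -0.0374, 0.1228]
tool_rot: [2.22, 0.0, -2.223]
contact_force: [0.5, 0.1, -3.9]
opening: 0.0625
t: 5.77
tool_pos: [0.4868, -0.1056, 0.1229]
tool_rot: [-2.22, -0.001, 2.222]
contact_force: [0.2, 0.2, -3.0]
opening: 0.0628
t 5.82 tcp [ 0.4869 -0.1055  0.123 ] open 62.2 F [ 0.5  0.1 -3.8] q [-0.36 -0.16  2.01  0.    1.3   1.21]
 yaw [np.float64(-89.94)] x [-0.001  0.001 -1.   ] y [ 0.001 -1.    -0.001] z [-1.    -0.001  0.001]
  to (0.4878, -0.1067, 0.12) tool shift [ 0.003   0.0013 -0.0009]
```

View pics/s5.png

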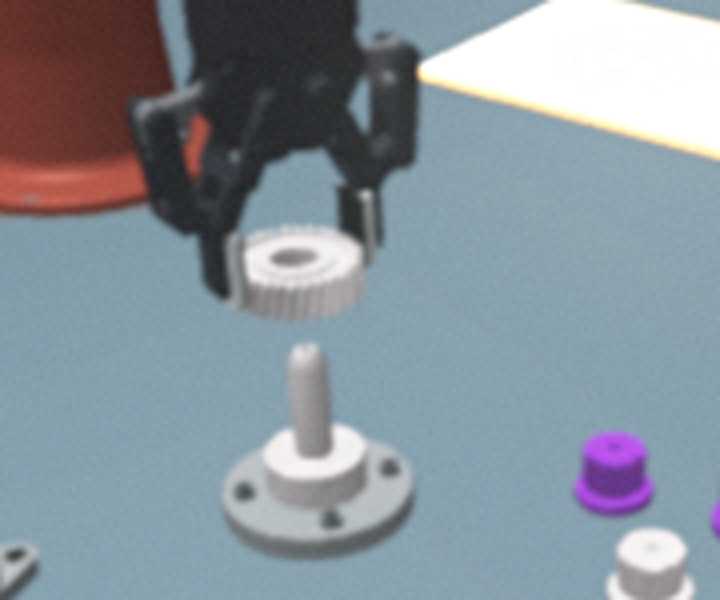

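Run:
```python
from h import *
S=np.load('/tmp/s5.npz');im=S["im"]
g=cv2.cvtColor(im,cv2.COLOR_BGR2GRAY)
# post silhouette centre rows
for v in range(217,244,3):
    row=g[v,250:266].astype(int)
    print(v,row.tolist())
for z in (.138,.141,.144): ells("scene",im,254,194,14,(150,165,180),z,12,30)
print(proj("scene",[.4878,-.1067,.092]),proj("scene",[.4878,-.1067,.05]),proj("scene",[.4869,-.1055,.141]))
```

```text
217 [152, 153, 163, 196, 215, 208, 198, 207, 201, 175, 155, 152, 155, 152, 153, 153]
220 [156, 161, 178, 194, 203, 201, 198, 182, 167, 152, 138, 138, 146, 152, 154, 156]
223 [154, 157, 166, 170, 169, 167, 161, 154, 143, 136, 125, 129, 144, 151, 155, 157]
226 [153, 160, 163, 167, 164, 163, 155, 146, 142, 134, 129, 124, 139, 150, 155, 156]
229 [156, 157, 161, 163, 166, 160, 156, 147, 141, 134, 128, 123, 136, 145, 155, 157]
232 [157, 154, 156, 160, 162, 158, 152, 149, 143, 136, 129, 123, 130, 146, 156, 153]
235 [153, 154, 156, 155, 159, 158, 153, 147, 141, 133, 133, 123, 133, 158, 171, 164]
238 [226, 236, 231, 197, 168, 156, 150, 147, 142, 135, 133, 124, 149, 207, 240, 245]
241 [240, 242, 239, 218, 177, 154, 150, 141, 139, 135, 126, 123, 141, 198, 235, 241]
   scene 150 z 0.138 c [ 0.4778 -0.1044] D 14.5 res 0.78
   scene 165 z 0.138 c [ 0.4779 -0.1038] D 17.5 res 0.68
   scene 180 z 0.138 c [ 0.478  -0.1035] D 19.6 res 0.55
   scene 150 z 0.141 c [ 0.4831 -0.1073] D 14.4 res 0.77
   scene 165 z 0.141 c [ 0.4833 -0.1067] D 17.3 res 0.67
   scene 180 z 0.141 c [ 0.4833 -0.1064] D 19.4 res 0.55
   scene 150 z 0.144 c [ 0.4884 -0.1102] D 14.3 res 0.77
   scene 165 z 0.144 c [ 0.4886 -0.1096] D 17.2 res 0.67
   scene 180 z 0.144 c [ 0.4886 -0.1093] D 19.3 res 0.54
(np.float64(255.86921882431824), np.float64(217.5943885021508)) (np.float64(257.57934008334854), np.float64(236.05555292047208)) (np.float64(254.0620579386973), np.float64(194.47849508971024))
```

Run:
```python
from h import *
im,d=ctrl.get_image('scene');P=cloud('scene',d)
m=np.zeros(d.shape,bool);m[185:201,240:272]=1
m&=(P[...,2]>.134)&(P[...,2]<.15)&(d<1.2)&(d>0)
g=cv2.cvtColor(im,cv2.COLOR_BGR2GRAY);m&=g>200
Q=P[m];print(m.sum(),Q.mean(0),np.percentile(Q[:,2],[5,50,95]))
A=np.c_[Q[:,:2]-Q[:,:2].mean(0),np.ones(len(Q))];w=np.linalg.lstsq(A,Q[:,2],rcond=None)[0];print("plane slope x,y,z",w)
print((g[180:212,236:276]//10).astype(str).tolist() and "\n".join(" ".join(f"{x:2d}" for x in r) for r in g[182:210,236:276]//10))
go((.4878,-.1067,.12))
```

```text
264 [ 0.48980939 -0.10416992  0.14281057] [0.14088772 0.1429333  0.14454434]
plane slope x,y,z [ 0.00921611 -0.00531409  0.14281057]
 4  4  4  4  7 11 14 15 15 15 14 15 15 15 15 15 15 15 14 15 15 15 15 15 15 15 15 14 10  6  5  4  4  4  7 11 12  9  7 10
 4  4  4  5  8 13 14 15 14 15 15 14 15 15 15 15 15 15 15 15 15 14 15 15 15 15 15 14 10  6  5  4  4  4  7 11 12 10  8 10
 4  4  4  6 10 13 15 15 15 15 14 15 14 15 15 15 15 14 15 14 15 15 14 15 15 15 15 14 11  7  4  4  4  4  7 10 12 10  7 10
 4  4  4  8 12 14 15 15 15 15 15 15 15 15 15 15 15 15 15 15 15 16 15 15 15 15 15 14 11  7  4  4  5  4  6 10 12  9  7  9
 4  4  5  8 13 15 15 15 15 14 15 16 16 16 17 18 18 17 18 17 17 18 18 17 17 17 16 15 12  7  4  4  4  4  6  9 11 10  7  9
 4  5  8 10 13 15 15 15 16 16 17 18 18 17 19 20 19 19 20 20 20 21 20 19 20 19 19 18 15 11  7  5  4  4  5  9 12 10  8  9
 5  8 12 13 13 15 16 17 19 19 19 20 19 19 19 20 20 20 20 20 21 21 21 20 21 21 21 20 19 16 13 10  7  5  5  9 11 10  7  8
 7 11 15 14 12 15 18 20 20 19 19 20 20 21 22 22 23 23 23 23 23 23 23 22 22 22 21 21 21 20 18 16 12  7  6  8 11 11  8  9
 9 13 1
[... 1956 characters left out ...]
3 14 13 13 14 15 14 14 16 15 15 17 17 16 16 15 15 15 15 15 15 15 15 15 15 15
15 15 15 14 13 13 13 13 13 13 13 13 14 13 13 14 13 13 14 14 13 15 16 15 16 16 16 16 16 15 15 15 15 15 15 15 15 15 15 15
15 15 15 15 15 14 14 14 13 13 13 13 14 13 13 14 14 13 14 14 14 15 16 15 15 16 15 15 16 15 15 15 15 15 15 15 15 15 15 15
15 15 15 15 15 15 15 15 14 14 14 14 14 13 14 14 14 14 14 14 14 15 15 15 15 16 15 15 15 15 15 15 15 15 15 15 15 15 15 15
t 5.87 tcp [ 0.487  -0.1054  0.1231] open 62.6 F [-0.6 -0.  -3.5] q [-0.36 -0.16  2.01  0.    1.3   1.21]
 yaw [np.float64(-89.93)] x [-0.  0. -1.] y [ 0.001 -1.    -0.   ] z [-1.    -0.001  0.   ]
  to (0.4878, -0.1067, 0.12) tool shift [ 0.0031  0.0013 -0.0008]
```

Run:
```python
from h import *
im,d=ctrl.get_image('top');cv2.imwrite('pics/t6.png',cv2.resize(im[220:360,280:440],None,fx=4.5,fy=4,interpolation=cv2.INTER_CUBIC))
```

```text
(no output)
```

View pics/t6.png

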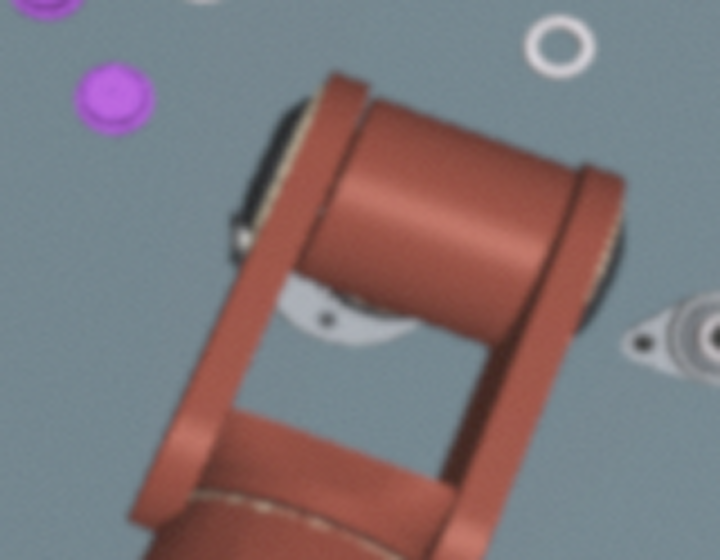

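```bash
python3 -m handwheel '[0.6,0.008,-0.0015,0,0,0,0, 0.6,0.018,-0.0015,0,0,0,0, 0.6,0.025,-0.0015,0,0,0,0, 0.6,0.029,-0.0015,0,0,0,0, 0.6,0.029,-0.0015,0,0,0,0, 0.6,0.029,-0.0015,0,0,0,0]'
python3 - <<'E'
from h import *
im,d=ctrl.get_image('scene');cv2.imwrite('pics/s7.png',cv2.resize(im[150:270,200:320],None,fx=5,fy=5,interpolation=cv2.INTER_CUBIC))
P=cloud('scene',d)
go((.4878,-.1067,.12))
X=ctrl.get_obs()["tool_pos"];u,v=map(round,proj("scene",[*X[:2],X[2]+.02]))
g=cv2.cvtColor(im,cv2.COLOR_BGR2GRAY)
m=np.zeros(d.shape,bool);m[v-9:v+8,u-14:u+14]=1;m&=(g>200)&(abs(P[...,2]-X[2]-.02)<.01);zt=np.median(P[m][:,2]);print("top z",zt,"tcp pix",proj("scene",[*X[:2],zt]))
ells("scene",im,u,v,12,(150,165,180),zt,12,30)
E
```

```text
t: 6.42
tool_pos: [0.4868, -0.1047, 0.0936]
tool_rot: [-2.22, -0.001, 2.223]
contact_force: [-0.4, 0.0, -3.8]
opening: 0.0627
t 6.47 tcp [ 0.4873 -0.1049  0.0942] open 62.5 F [-0.5  0.6 -4.5] q [-0.36 -0.13  2.03  0.    1.24  1.21]
 yaw [np.float64(-90.0)] x [-0.  0. -1.] y [ 0. -1. -0.] z [-1. -0.  0.]
  to (0.4878, -0.1067, 0.12) tool shift [-0.0258  0.0018 -0.0005]
top z 0.1136137643275622 tcp pix (np.float64(255.63177031979134), np.float64(207.33781746060353))
   scene 150 z 0.1136137643275622 c [ 0.4861 -0.1084] D 14.6 res 0.5
   scene 165 z 0.1136137643275622 c [ 0.4864 -0.1076] D 17.3 res 0.56
   scene 180 z 0.1136137643275622 c [ 0.4866 -0.1073] D 19.6 res 0.49
```

View pics/s7.png

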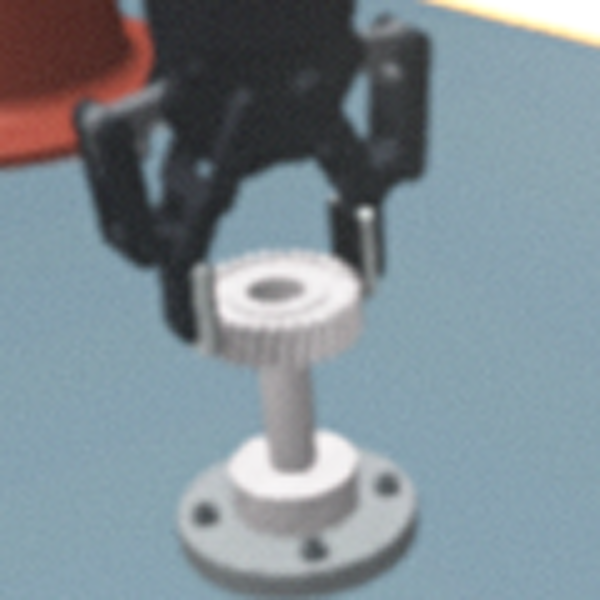

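The bore centre is near (254.6, 208) and the extended post axis passes column 255, so the gear is about 1 mm off. I correct by 0.7 mm and lower it over the taper.

```bash
python3 -m handwheel '[0.6,0.003,-0.0007,0,0,0,0, 0.6,0.006,-0.0007,0,0,0,0, 0.6,0.009,-0.0007,0,0,0,0, 0.6,0.012,-0.0007,0,0,0,0, 0.6,0.015,-0.0007,0,0,0,0, 0.6,0.015,-0.0007,0,0,0,0]'; python3 -c "
from h import *
go()"
```

```text
t: 6.97
tool_pos: [0.4867, -0.104, 0.0784]
tool_rot: [-2.22, -0.001, 2.223]
contact_force: [-0.4, -0.4, -4.6]
opening: 0.0623
t 6.97 tcp [ 0.4867 -0.104   0.0784] open 62.3 F [-0.4 -0.4 -4.6] q [-0.36 -0.11  2.04  0.    1.21  1.21]
 yaw [np.float64(-90.0)] x [-0.001  0.001 -1.   ] y [ 0.    -1.    -0.001] z [-1.    -0.     0.001]
```

```bash
python3 -m handwheel '[0.6,0.006,0,0,0,0,0, 0.6,0.012,0,0,0,0,0, 0.6,0.018,0,0,0,0,0, 0.6,0.024,0,0,0,0,0, 0.6,0.03,0,0,0,0,0, 0.6,0.035,0,0,0,0,0, 0.6,0.039,0,0,0,0,0, 0.6,0.042,0,0,0,0,0, 0.6,0.044,0,0,0,0,0, 0.6,0.045,0,0,0,0,0, 0.6,0.046,0,0,0,0,0, 0.6,0.046,0,0,0,0,0]'; python3 -c "
from h import *
im,d=ctrl.get_image('scene');cv2.imwrite('pics/s8.png',cv2.resize(im[150:270,200:320],None,fx=5,fy=5,interpolation=cv2.INTER_CUBIC))
go()"
```

```text
t: 7.97
tool_pos: [0.4874, -0.1042, 0.0334]
tool_rot: [2.222, -0.0, -2.221]
contact_force: [1.1, 0.0, -3.0]
opening: 0.0627
t 8.02 tcp [ 0.4875 -0.1042  0.0335] open 62.6 F [ 0.2 -0.4 -4. ] q [-0.36 -0.04  2.06 -0.    1.12  1.21]
 yaw [np.float64(-89.99)] x [ 0. -0. -1.] y [ 0. -1.  0.] z [-1. -0. -0.]
```

View pics/s8.png

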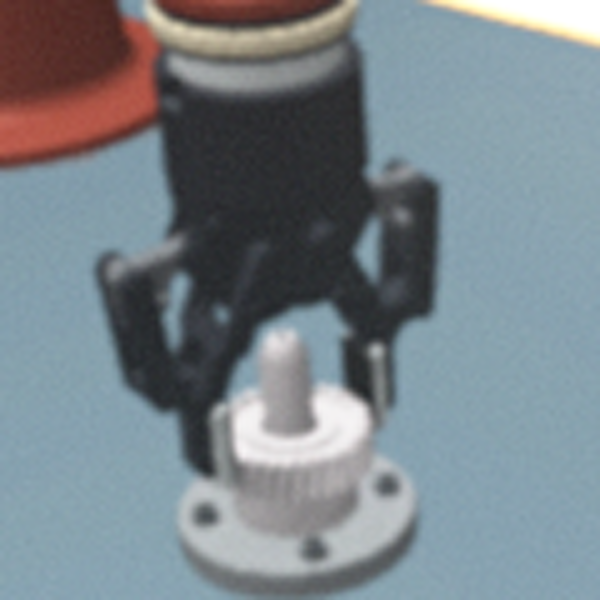

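Force is still −4 N, so the gear hangs free just above the seat. I lower the last millimetres.

```bash
python3 -m handwheel '[0.6,0.001,0,0,0,0,0, 0.6,0.0015,0,0,0,0,0, 0.6,0.002,0,0,0,0,0, 0.6,0.0025,0,0,0,0,0, 0.6,0.0025,0,0,0,0,0]'; python3 -c "
from h import *
go()"
```

```text
t: 8.43
tool_pos: [0.4876, -0.1043, 0.0331]
tool_rot: [2.221, 0.0, -2.222]
contact_force: [-8.0, 2.3, 11.9]
opening: 0.0626
t 8.43 tcp [ 0.4876 -0.1043  0.0331] open 62.6 F [-8.   2.3 11.9] q [-0.36 -0.03  2.05 -0.    1.12  1.21]
 yaw [np.float64(-89.99)] x [-0.001  0.    -1.   ] y [ 0. -1. -0.] z [-1.    -0.     0.001]
```

```bash
python3 -m handwheel '[0.8,-0.001,0,0,0,0,0, 0.9,-0.001,0,0,0,0,0, 1,-0.001,0,0,0,0,0, 1,-0.001,0,0,0,0,0, 1,-0.001,0,0,0,0,0]'; python3 -m handwheel '[1,-0.005,0,0,0,0,0, 1,-0.02,0,0,0,0,0, 1,-0.045,0,0,0,0,0, 1,-0.075,0,0,0,0,0, 1,-0.1,0,0,0,0,0, 1,-0.115,0,0,0,0,0, 1,-0.12,0,0,0,0,0]';python3 -c "
from h import *
im,d=ctrl.get_image('scene');cv2.imwrite('pics/s9.png',cv2.resize(im[150:270,200:320],None,fx=5,fy=5,interpolation=cv2.INTER_CUBIC))
go((.6104,-.2063,.1))
P=cloud('scene',d);m=(abs(P[...,0]-.487)<.03)&(abs(P[...,1]+.106)<.03)&(P[...,2]>.045)&(P[...,2]<.06);print(np.median(P[m][:,2]))
print(proj('scene',[.4878,-.1067,.052]))
"
```

```text
t: 8.85
tool_pos: [0.4874, -0.1042, 0.0318]
tool_rot: [2.222, -0.0, -2.221]
contact_force: [0.6, 0.8, -0.3]
opening: 0.0853
t: 9.43
tool_pos: [0.4892, -0.1049, 0.1559]
tool_rot: [2.227, -0.002, -2.213]
contact_force: [0.2, -0.2, 0.4]
opening: 0.0858
t 9.48 tcp [ 0.4889 -0.1047  0.1551] open 85.2 F [ 0.8 -0.3 -0.1] q [-0.36 -0.2   1.98  0.    1.35  1.21]
 yaw [np.float64(-89.99)] x [ 0.005 -0.002 -1.   ] y [ 0.    -1.     0.002] z [-1.    -0.    -0.005]
  to (0.6104, -0.2063, 0.1) tool shift [ 0.0559  0.1015 -0.1212]
0.052895009880860835
(np.float64(257.49983611403496), np.float64(235.19728872332436))
```

View pics/s9.png

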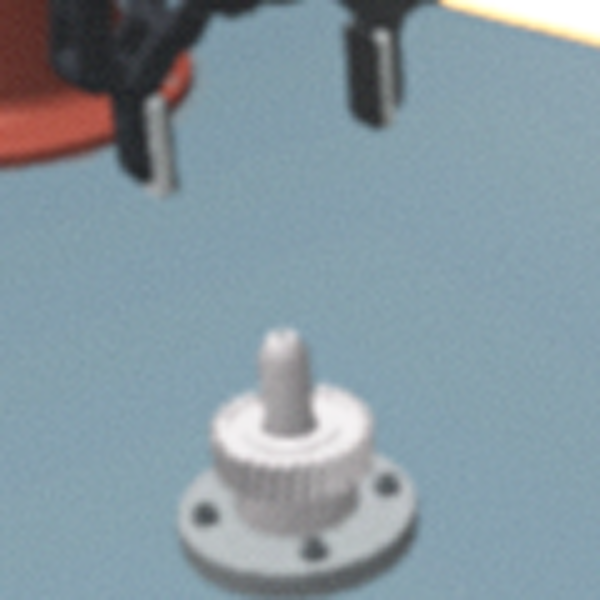

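The large gear is seated with its top at about 52.9 mm. Next is the spacer.

```bash
python3 -m handwheel '[1,0,0.01,-0.012,0,0,0, 0.9,0.0,0.03,-0.036,0,0,0, 0.8,0.01,0.05,-0.06,0,0,0, 0.7,0.025,0.07,-0.084,0,0,0, 0.65,0.04,0.088,-0.105,0,0,0, 0.65,0.055,0.098,-0.117,0,0,0, 0.65,0.075,0.1,-0.121,0,0,0, 0.65,0.095,0.1,-0.121,0,0,0, 0.65,0.11,0.1,-0.121,0,0,0, 0.65,0.115,0.1,-0.121,0,0,0, 0.65,0.115,0.1,-0.121,0,0,0, 0.65,0.115,0.1,-0.121,0,0,0]';python3 -c "
from h import *
im,d=ctrl.get_image('scene');cv2.imwrite('pics/s10.png',cv2.resize(im[220:340,190:310],None,fx=5,fy=5,interpolation=cv2.INTER_CUBIC))
go((.6104,-.205,.003))
"
```

```text
t: 10.48
tool_pos: [0.608, -0.2039, 0.0367]
tool_rot: [2.221, 0.001, -2.222]
contact_force: [0.7, -0.2, 1.0]
opening: 0.0557
t 10.53 tcp [ 0.6088 -0.2042  0.0378] open 55.3 F [0.8 0.5 0.6] q [-0.44  0.28  1.7  -0.    1.16  1.13]
 yaw [np.float64(-89.98)] x [ 0.001 -0.001 -1.   ] y [ 0.    -1.     0.001] z [-1.    -0.    -0.001]
  to (0.6104, -0.205, 0.003) tool shift [ 0.0348  0.0007 -0.0016]
```

View pics/s10.png

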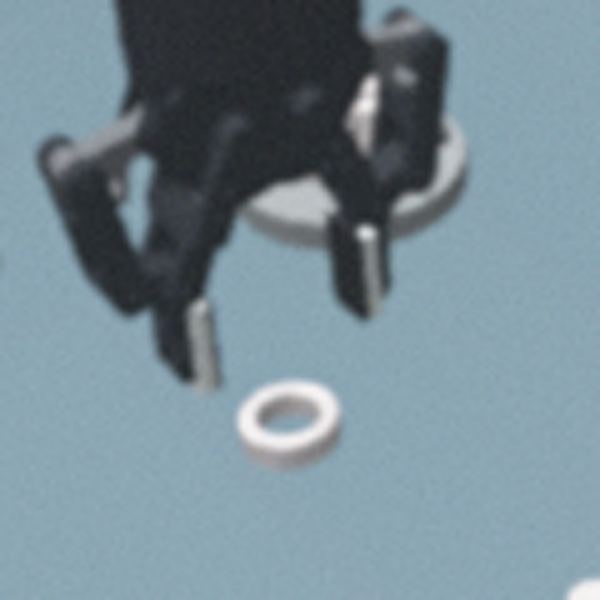

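```bash
python3 -m handwheel '[0.65,0.01,0.0005,-0.001,0,0,0, 0.65,0.022,0.0005,-0.001,0,0,0, 0.65,0.03,0.0005,-0.001,0,0,0, 0.65,0.034,0.0005,-0.001,0,0,0, 0.65,0.034,0.0005,-0.001,0,0,0, 0.65,0.034,0.0005,-0.001,0,0,0]';python3 -c "
from h import *
go((.6104,-.205,.002))
"
```

```text
t: 11.03
tool_pos: [0.6088, -0.2045, 0.0021]
tool_rot: [-2.22, -0.001, 2.222]
contact_force: [0.1, -0.3, -0.4]
opening: 0.0557
t 11.03 tcp [ 0.6088 -0.2045  0.0021] open 55.7 F [ 0.1 -0.3 -0.4] q [-0.44  0.33  1.71  0.    1.1   1.13]
 yaw [np.float64(-89.99)] x [-0.001  0.001 -1.   ] y [ 0.    -1.    -0.001] z [-1.    -0.     0.001]
  to (0.6104, -0.205, 0.002) tool shift [ 0.0001  0.0005 -0.0016]
```

```bash
python3 -m handwheel '[0.65,0,0,-0.0015,0,0,0, 0.6,0,0,-0.0015,0,0,0, 0.5,0,0,-0.0015,0,0,0, 0.4,0,0,-0.0015,0,0,0, 0.3,0,0,-0.0015,0,0,0, 0.3,0,0,-0.0015,0,0,0, 0.3,0,0,-0.0015,0,0,0]' 30;python3 -c "
from h import *
im,d=ctrl.get_image('scene');cv2.imwrite('pics/s11.png',cv2.resize(im[220:340,190:310],None,fx=5,fy=5,interpolation=cv2.INTER_CUBIC))
go((.4878,-.1045,.115))
"
```

```text
t: 11.62
tool_pos: [0.6113, -0.2048, 0.0036]
tool_rot: [2.222, -0.0, -2.22]
contact_force: [-0.8, -0.5, 4.4]
opening: 0.0325
t 11.67 tcp [ 0.6113 -0.2049  0.0036] open 32.1 F [-0.7  0.4  5.3] q [-0.44  0.33  1.71  0.    1.11  1.13]
 yaw [np.float64(-90.0)] x [ 0.001 -0.    -1.   ] y [ 0. -1.  0.] z [-1.    -0.    -0.001]
  to (0.4878, -0.1045, 0.115) tool shift [-0.1116 -0.1003  0.1233]
```

View pics/s11.png

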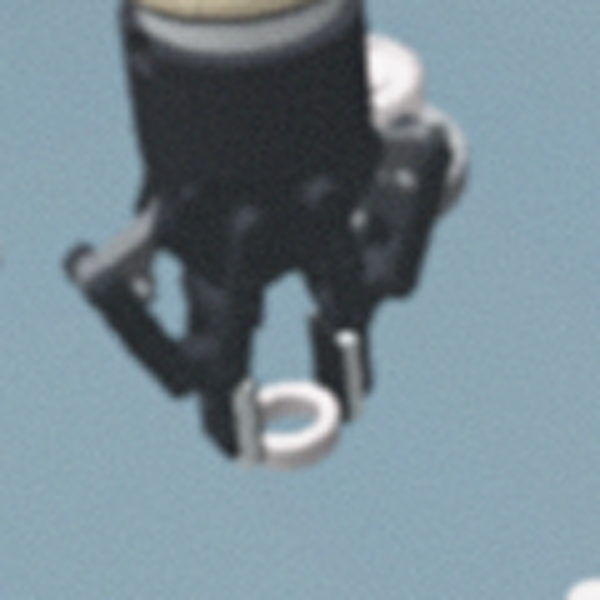

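```bash
python3 -m handwheel '[0.3,-0.01,0,0,0,0,0, 0.3,-0.03,0,0,0,0,0, 0.3,-0.06,0,0,0,0,0, 0.3,-0.09,0,0,0,0,0, 0.3,-0.108,-0.01,0.012,0,0,0, 0.3,-0.115,-0.028,0.034,0,0,0, 0.3,-0.115,-0.05,0.061,0,0,0, 0.3,-0.115,-0.07,0.085,0,0,0, 0.3,-0.115,-0.088,0.107,0,0,0, 0.3,-0.115,-0.098,0.119,0,0,0, 0.3,-0.115,-0.1003,0.1228,0,0,0, 0.3,-0.115,-0.1003,0.1228,0,0,0]';python3 -m handwheel '[0.3,0,0,0,0,0,0, 0.3,0,0,0,0,0,0, 0.3,0,0,0,0,0,0]'; python3 -c "
from h import *
im,d=ctrl.get_image('scene');np.savez('/tmp/s12.npz',im=im,d=d);cv2.imwrite('pics/s12.png',cv2.resize(im[150:270,200:320],None,fx=5,fy=5,interpolation=cv2.INTER_CUBIC))
go((.4885,-.1045,.115))
P=cloud('scene',d);m=np.zeros(d.shape,bool);m[185:215,240:270]=1
g=cv2.cvtColor(im,cv2.COLOR_BGR2GRAY);m&=(P[...,2]>.12)&(P[...,2]<.14)&(g>200);Q=P[m];print(m.sum(),Q.mean(0))
A=np.c_[Q[:,:2]-Q[:,:2].mean(0),np.ones(len(Q))];print(np.linalg.lstsq(A,Q[:,2],rcond=None)[0])
"
```

```text
t: 12.67
tool_pos: [0.4872, -0.1038, 0.1178]
tool_rot: [2.221, 0.001, -2.221]
contact_force: [0.0, 0.2, -0.2]
opening: 0.032
t: 12.92
tool_pos: [0.4887, -0.1051, 0.1181]
tool_rot: [-2.222, 0.001, 2.221]
contact_force: [-0.1, -0.3, -0.9]
opening: 0.0325
t 12.97 tcp [ 0.4886 -0.105   0.118 ] open 32.3 F [-0.7  0.4 -0.8] q [-0.36 -0.15  2.01 -0.    1.29  1.21]
 yaw [np.float64(-90.03)] x [ 0. -0. -1.] y [-0.001 -1.     0.   ] z [-1.     0.001 -0.   ]
  to (0.4885, -0.1045, 0.115) tool shift [ 0.003  -0.0005  0.0001]
43 [ 0.49124181 -0.10259573  0.12789381]
[ 0.01434507 -0.00809193  0.12789381]
```

View pics/s12.png

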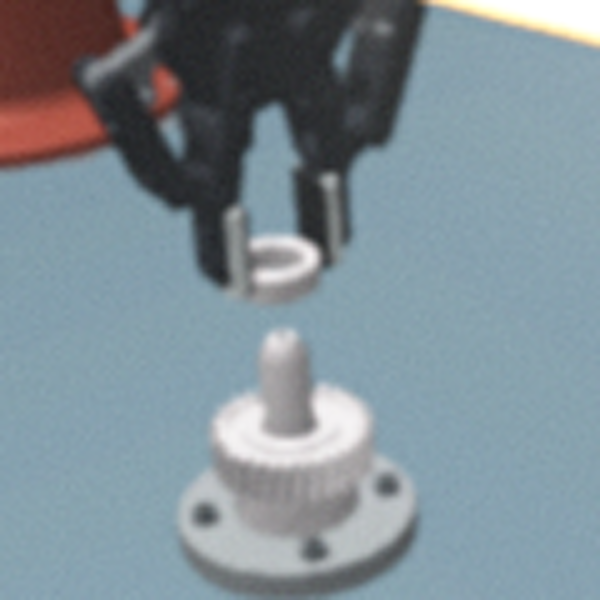

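```bash
python3 -m handwheel '[0.3,0.008,0.0014,0,0,0,0, 0.3,0.015,0.0014,0,0,0,0, 0.3,0.0195,0.0014,0,0,0,0, 0.3,0.0195,0.0014,0,0,0,0, 0.3,0.0195,0.0014,0,0,0,0]'; python3 -c "
from h import *
im,d=ctrl.get_image('scene');cv2.imwrite('pics/s13.png',cv2.resize(im[170:260,215:305],None,fx=6.6667,fy=6.6667,interpolation=cv2.INTER_CUBIC))
go((.4878,-.1067,.098))
g=cv2.cvtColor(im,cv2.COLOR_BGR2GRAY)
for z in(.034,.092,.106):print(z,proj('scene',[.4878,-.1067,z]))
print('\n'.join(str(v)+': '+' '.join(f'{x:2d}' for x in g[v,244:272]//10) for v in range(203,244)))
ells('scene',im,255,211,14,(170,190),.106,14,40)
"
```

```text
t: 13.38
tool_pos: [0.4874, -0.1056, 0.0973]
tool_rot: [-2.219, -0.001, 2.223]
contact_force: [-0.3, 0.6, -1.1]
opening: 0.0324
t 13.43 tcp [ 0.4878 -0.1057  0.0979] open 31.9 F [-0.1 -0.5 -1.2] q [-0.36 -0.13  2.02  0.    1.25  1.21]
 yaw [np.float64(-90.0)] x [-0.001  0.    -1.   ] y [ 0. -1. -0.] z [-1.    -0.     0.001]
  to (0.4878, -0.1067, 0.098) tool shift [-0.0001  0.001  -0.    ]
0.034 (np.float64(258.2086588237998), np.float64(242.8491979194172))
0.092 (np.float64(255.86921882431824), np.float64(217.5943885021508))
0.106 (np.float64(255.27963531121466), np.float64(211.22969470265497))
203:  5  9 13 14 13 11 13 14 15 15 15 15 15 15 14 10  6  4  4  4  5  8 12 12  9  8 12 15
204:  5  9 13 14 12 10 13 15 15 15 15 15 15 15 14 10  6  4  4  4  5  8 11 12  8  7 11 14
205:  5  9 14 14 12 11 13 15 15 15 15 16 16 16 14 11  6  4  4  4  4  7 11 12  9  7 11 14
206:  5  9 13 14 13 11 14 16 18 18 19 19 19 19 18 15 11  8  5  4  4  7 11 12  9  8 11 14
207:  4  9 13 14 13 12 16 19 21 21 21 21 22 22 22 21 19 16 11  6  4  6 11 12 10  9 13 14
208:  4  8 13 14 13 12 16 19 20 20 19 20 20 21 22 22
[... 2565 characters left out ...]
1 19 19 18 18 19 19 20 22 23 23 22 22 23 23 24 23 22
238: 20 23 24 24 23 23 22 23 23 23 23 23 23 23 23 22 22 22 22 22 22 22 22 23 23 23 22 20
239: 18 21 23 24 24 23 23 22 22 22 23 23 23 23 23 23 22 21 21 21 22 23 23 23 23 22 20 18
240: 16 19 22 23 23 23 23 23 22 22 22 22 22 22 22 22 22 22 22 23 23 23 23 22 21 19 18 16
241: 14 16 18 19 21 21 22 23 23 23 23 23 23 23 22 22 23 22 22 23 22 21 20 20 18 17 16 16
242: 13 14 14 15 17 17 18 20 20 21 22 22 22 22 22 21 21 20 20 20 19 19 18 17 17 16 16 16
243: 13 13 13 13 13 14 15 16 16 17 18 18 18 19 18 17 18 17 17 17 17 17 17 16 16 16 16 16
   scene 170 z 0.106 c [ 0.485  -0.1059] D 31.8 res 5.12
   scene 190 z 0.106 c [ 0.4851 -0.1063] D 30.2 res 3.73
```

View pics/s13.png

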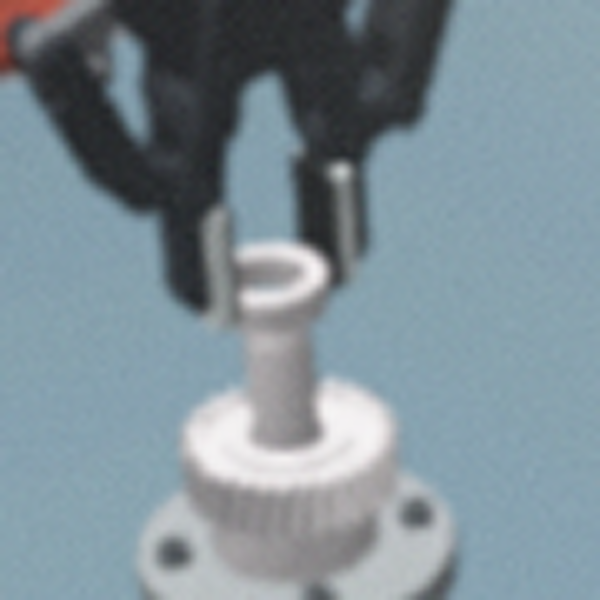

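The spacer centre is at about column 255.1 and the axis expected at 255.3, so it is aligned within 1 mm. I lower it.

```bash
python3 -m handwheel '[0.3,0.004,0,0,0,0,0, 0.3,0.007,0,0,0,0,0, 0.3,0.01,0,0,0,0,0, 0.3,0.013,0,0,0,0,0, 0.3,0.016,0,0,0,0,0, 0.3,0.016,0,0,0,0,0]'; python3 -c "
from h import *
go()"
```

```text
t: 13.93
tool_pos: [0.4874, -0.1055, 0.0814]
tool_rot: [-2.22, -0.001, 2.223]
contact_force: [-0.2, 0.2, -0.7]
opening: 0.0324
t 13.93 tcp [ 0.4874 -0.1055  0.0814] open 32.4 F [-0.2  0.2 -0.7] q [-0.36 -0.11  2.03  0.    1.22  1.21]
 yaw [np.float64(-89.99)] x [-0.001  0.001 -1.   ] y [ 0.    -1.    -0.001] z [-1.    -0.     0.001]
```

```bash
python3 -m handwheel '[0.3,0.005,0,0,0,0,0, 0.3,0.01,0,0,0,0,0, 0.3,0.015,0,0,0,0,0, 0.3,0.019,0,0,0,0,0, 0.3,0.022,0,0,0,0,0, 0.3,0.023,0,0,0,0,0, 0.3,0.024,0,0,0,0,0, 0.3,0.024,0,0,0,0,0]'; python3 -m handwheel '[0.3,0.0005,0,0,0,0,0, 0.3,0.001,0,0,0,0,0, 0.3,0.0015,0,0,0,0,0, 0.3,0.002,0,0,0,0,0]';python3 -c "
from h import *
go()"
```

```text
t: 14.6
tool_pos: [0.4879, -0.1058, 0.0582]
tool_rot: [2.221, 0.0, -2.222]
contact_force: [0.5, 0.3, -0.1]
opening: 0.0322
t: 14.93
tool_pos: [0.488, -0.1058, 0.0564]
tool_rot: [2.222, -0.0, -2.221]
contact_force: [-0.0, -0.5, -0.1]
opening: 0.0321
t 14.93 tcp [ 0.488  -0.1058  0.0564] open 32.1 F [-0.  -0.5 -0.1] q [-0.36 -0.07  2.04 -0.    1.17  1.21]
 yaw [np.float64(-90.0)] x [ 0. -0. -1.] y [ 0. -1.  0.] z [-1. -0. -0.]
```

```bash
python3 -m handwheel '[0.3,0.0005,0,0,0,0,0, 0.3,0.001,0,0,0,0,0, 0.3,0.0015,0,0,0,0,0, 0.3,0.0015,0,0,0,0,0]';python3 -c "
from h import *
im,d=ctrl.get_image('scene');cv2.imwrite('pics/s14.png',cv2.resize(im[170:260,215:305],None,fx=6.6667,fy=6.6667,interpolation=cv2.INTER_CUBIC))
go()"
```

```text
t: 15.27
tool_pos: [0.488, -0.1058, 0.0556]
tool_rot: [2.221, 0.0, -2.222]
contact_force: [-2.7, 0.3, 4.8]
opening: 0.0324
t 15.32 tcp [ 0.488  -0.1058  0.0556] open 32.3 F [-3.   0.7  5. ] q [-0.36 -0.07  2.04 -0.    1.17  1.21]
 yaw [np.float64(-89.99)] x [-0.  0. -1.] y [ 0. -1. -0.] z [-1. -0.  0.]
```

View pics/s14.png

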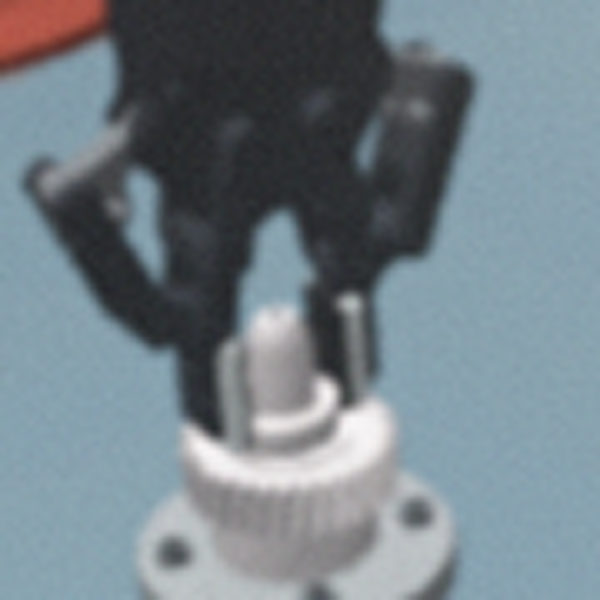

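```bash
python3 -m handwheel '[0.4,-0.001,0,0,0,0,0, 0.5,-0.001,0,0,0,0,0, 0.6,-0.001,0,0,0,0,0, 0.6,-0.001,0,0,0,0,0, 0.6,-0.005,0,0,0,0,0, 0.6,-0.02,0,0,0,0,0, 0.6,-0.045,0,0,0,0,0, 0.6,-0.07,0,0,0,0,0, 0.6,-0.09,0,0,0,0,0, 0.6,-0.1,0,0,0,0,0, 0.6,-0.1,0,0,0,0,0]'; python3 -c "
from h import *
im,d=ctrl.get_image('scene');cv2.imwrite('pics/s15.png',cv2.resize(im[170:260,215:305],None,fx=6.6667,fy=6.6667,interpolation=cv2.INTER_CUBIC))
go((.4501,.2755,.1))
P=cloud('scene',d);m=np.hypot(P[...,0]-.487,P[...,1]+.106)<.017;m&=(P[...,2]>.055)&(P[...,2]<.07);m[:228]=0;print(m.sum(),np.percentile(P[m][:,2],[20,50,80]))"
```

```text
t: 16.23
tool_pos: [0.4897, -0.1064, 0.1581]
tool_rot: [2.226, -0.002, -2.214]
contact_force: [-0.1, -0.3, 0.2]
opening: 0.0511
t 16.28 tcp [ 0.4886 -0.106   0.1559] open 51.1 F [-0.1 -0.1 -0.4] q [-0.36 -0.2   1.98  0.    1.36  1.21]
 yaw [np.float64(-89.99)] x [ 0.002 -0.001 -1.   ] y [ 0.    -1.     0.001] z [-1.    -0.    -0.002]
  to (0.4501, 0.2755, 0.1) tool shift [ 0.0554 -0.3816  0.0386]
105 [0.06050293 0.0649017  0.06644015]
```

View pics/s15.png

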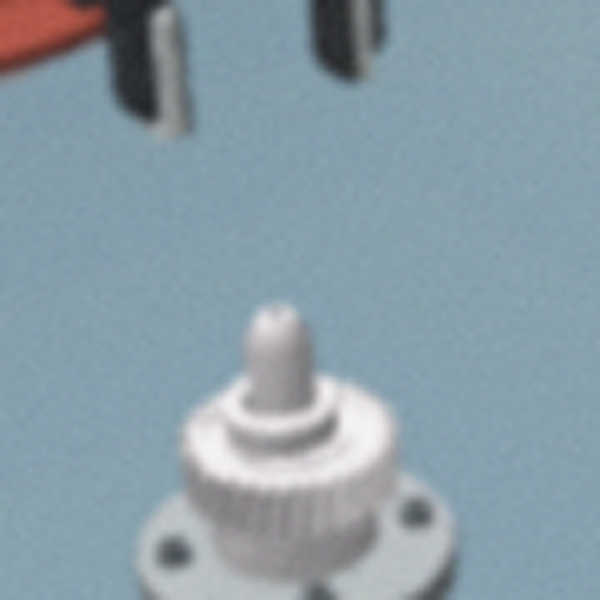

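The spacer is flat on the large gear. Next is the small gear.

```bash
python3 -m handwheel '[0.7,0,-0.015,0.002,0,0,0, 0.8,0,-0.045,0.005,0,0,0, 0.85,0,-0.08,0.008,0,0,0, 0.85,0,-0.115,0.012,0,0,0, 0.85,0,-0.15,0.015,0,0,0, 0.85,0,-0.185,0.019,0,0,0, 0.85,0,-0.22,0.023,0,0,0, 0.85,0,-0.255,0.026,0,0,0, 0.85,0,-0.29,0.03,0,0,0, 0.85,0,-0.325,0.033,0,0,0, 0.85,0.01,-0.355,0.036,0,0,0, 0.85,0.025,-0.375,0.038,0,0,0]'; python3 -m handwheel '[0.85,0.02,-0.005,0.0005,0,0,0, 0.85,0.05,-0.0055,0.0005,0,0,0, 0.85,0.075,-0.0055,0.0005,0,0,0, 0.85,0.09,-0.0055,0.0005,0,0,0, 0.85,0.09,-0.0055,0.0005,0,0,0, 0.85,0.09,-0.0055,0.0005,0,0,0, 0.85,0.09,-0.0055,0.0005,0,0,0]'; python3 -c "
from h import *
im,d=ctrl.get_image('scene');cv2.imwrite('pics/s16.png',cv2.resize(im[110:230,320:440],None,fx=5,fy=5,interpolation=cv2.INTER_CUBIC))
go((.4501,.2743,.0))"
```

```text
t: 17.28
tool_pos: [0.4493, 0.2719, 0.129]
tool_rot: [2.221, 0.003, -2.22]
contact_force: [0.5, 0.2, 0.2]
opening: 0.0728
t: 17.87
tool_pos: [0.4496, 0.2747, 0.04]
tool_rot: [-2.221, -0.0, 2.221]
contact_force: [-0.4, 0.2, 0.0]
opening: 0.0727
t 17.92 tcp [0.4502 0.275  0.0408] open 72.8 F [ 0.1 -0.4 -0.1] q [ 0.41  0.02  1.98 -0.    1.13  1.98]
 yaw [np.float64(-90.0)] x [ 0.002  0.001 -1.   ] y [-0.    -1.    -0.001] z [-1.     0.    -0.002]
  to (0.4501, 0.2743, 0.0) tool shift [0.0408 0.0007 0.0001]
```

View pics/s16.png

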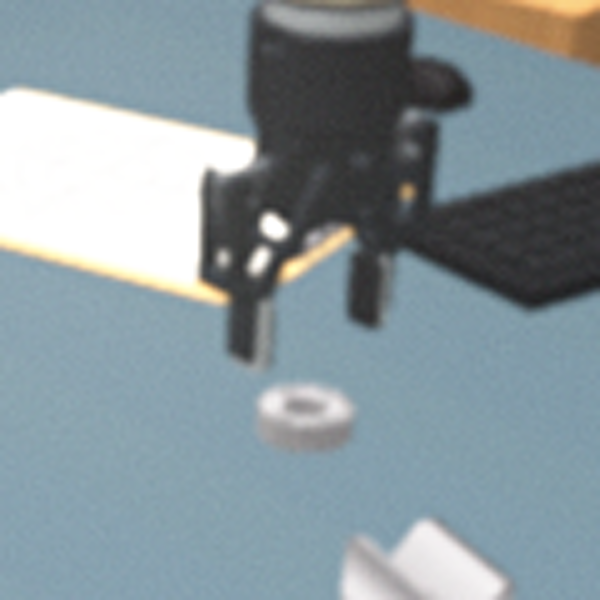

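```bash
python3 -m handwheel '[0.85,0.01,0.0005,0,0,0,0, 0.85,0.025,0.0005,0,0,0,0, 0.85,0.034,0.0005,0,0,0,0, 0.85,0.039,0.0005,0,0,0,0, 0.85,0.039,0.0005,0,0,0,0, 0.75,0.039,0.0005,0,0,0,0, 0.65,0.039,0.0005,0,0,0,0, 0.55,0.039,0.0005,0,0,0,0, 0.45,0.039,0.0005,0,0,0,0, 0.45,0.039,0.0005,0,0,0,0, 0.45,0.039,0.0005,0,0,0,0, 0.45,0.039,0.0005,0,0,0,0]' 35;  python3 -c "
from h import *
im,d=ctrl.get_image('scene');cv2.imwrite('pics/s17.png',cv2.resize(im[110:230,320:440],None,fx=5,fy=5,interpolation=cv2.INTER_CUBIC))
go((.4878,-.1062,.13))"
```

```text
t: 18.92
tool_pos: [0.4502, 0.2746, 0.002]
tool_rot: [-2.223, -0.001, 2.22]
contact_force: [-2.2, -0.2, 5.8]
opening: 0.0467
t 18.97 tcp [0.4501 0.2746 0.002 ] open 46.5 F [-1.5  0.2  5.9] q [0.41 0.08 2.   0.   1.06 1.98]
 yaw [np.float64(-89.99)] x [ 0.001  0.001 -1.   ] y [ 0.    -1.    -0.001] z [-1.    -0.    -0.001]
  to (0.4878, -0.1062, 0.13) tool shift [-0.1282  0.3807 -0.0378]
```

View pics/s17.png

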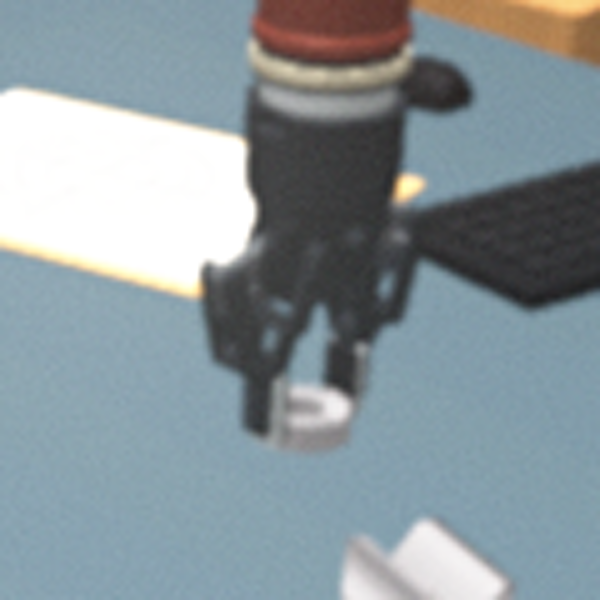

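```bash
python3 -m handwheel '[0.45,-0.01,0,0,0,0,0, 0.45,-0.03,0,0,0,0,0, 0.45,-0.06,0,0,0,0,0, 0.45,-0.09,0.005,0,0,0,0, 0.45,-0.115,0.02,-0.002,0,0,0, 0.45,-0.128,0.045,-0.004,0,0,0, 0.45,-0.128,0.08,-0.008,0,0,0, 0.45,-0.128,0.115,-0.011,0,0,0, 0.45,-0.128,0.15,-0.015,0,0,0, 0.45,-0.128,0.185,-0.018,0,0,0, 0.45,-0.128,0.22,-0.022,0,0,0, 0.45,-0.128,0.25,-0.025,0,0,0]';python3 -m handwheel '[0.45,0,0.03,-0.003,0,0,0, 0.45,0,0.06,-0.006,0,0,0, 0.45,0,0.09,-0.009,0,0,0, 0.45,0,0.113,-0.011,0,0,0, 0.45,0,0.126,-0.0125,0,0,0, 0.45,0,0.131,-0.013,0,0,0, 0.45,0,0.131,-0.013,0,0,0, 0.45,0,0.131,-0.013,0,0,0, 0.45,0,0.131,-0.013,0,0,0]';  python3 -c "
from h import *
im,d=ctrl.get_image('scene');cv2.imwrite('pics/s18.png',cv2.resize(im[150:270,200:320],None,fx=5,fy=5,interpolation=cv2.INTER_CUBIC))
go((.4878,-.1060,.099))
P=cloud('scene',d);m=np.zeros(d.shape,bool);m[175:215,240:270]=1
g=cv2.cvtColor(im,cv2.COLOR_BGR2GRAY);m&=(P[...,2]>.13)&(P[...,2]<.158)&(g>200);Q=P[m];print(m.sum(),Q.mean(0))
A=np.c_[Q[:,:2]-Q[:,:2].mean(0),np.ones(len(Q))];print(np.linalg.lstsq(A,Q[:,2],rcond=None)[0])
"
```

```text
t: 19.97
tool_pos: [0.4741, 0.0222, 0.129]
tool_rot: [2.222, -0.001, -2.221]
contact_force: [0.8, -0.7, -3.2]
opening: 0.0464
t: 20.72
tool_pos: [0.4873, -0.1055, 0.1286]
tool_rot: [2.221, 0.002, -2.221]
contact_force: [-0.0, 1.1, -1.7]
opening: 0.047
t 20.77 tcp [ 0.4873 -0.1055  0.1286] open 46.9 F [-0.3  0.1 -2.4] q [-0.36 -0.17  2.    0.    1.31  1.21]
 yaw [np.float64(-89.9)] x [-0.     0.001 -1.   ] y [ 0.002 -1.    -0.001] z [-1.    -0.002  0.   ]
  to (0.4878, -0.106, 0.099) tool shift [ 0.0296  0.0005 -0.0005]
79 [ 0.48641245 -0.10250527  0.14385647]
[ 0.00807667 -0.0067636   0.14385647]
```

View pics/s18.png

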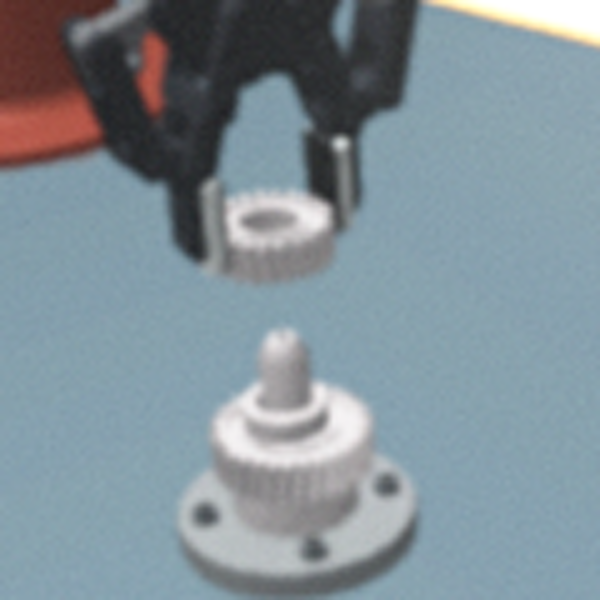

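```bash
python3 -m handwheel '[0.45,0.01,-0.0007,-0.0005,0,0,0, 0.45,0.02,-0.0007,-0.0005,0,0,0, 0.45,0.028,-0.0007,-0.0005,0,0,0, 0.45,0.032,-0.0007,-0.0005,0,0,0, 0.45,0.032,-0.0007,-0.0005,0,0,0, 0.45,0.032,-0.0007,-0.0005,0,0,0]'; python3 -c "
from h import *
im,d=ctrl.get_image('scene');cv2.imwrite('pics/s19.png',cv2.resize(im[170:260,215:305],None,fx=6.6667,fy=6.6667,interpolation=cv2.INTER_CUBIC))
go((.4878,-.106,.063))
print(proj('scene',[.4878,-.1067,.111]))
g=cv2.cvtColor(im,cv2.COLOR_BGR2GRAY)
print('\n'.join(str(v)+': '+' '.join(f'{x:2d}' for x in g[v,240:274]//10) for v in range(200,222)))
ells('scene',im,255,208,11,(165,180,190),.1115,14,30)
"
```

```text
t: 21.27
tool_pos: [0.4876, -0.1059, 0.0961]
tool_rot: [-2.22, -0.001, 2.223]
contact_force: [-0.5, -0.5, -1.1]
opening: 0.0467
t 21.32 tcp [ 0.488  -0.1061  0.0967] open 46.9 F [ 1.2 -0.  -1. ] q [-0.36 -0.13  2.02 -0.    1.25  1.21]
 yaw [np.float64(-89.99)] x [-0.  0. -1.] y [ 0. -1. -0.] z [-1. -0.  0.]
  to (0.4878, -0.106, 0.063) tool shift [ 0.0337 -0.0001  0.0002]
(np.float64(255.06661295859953), np.float64(208.9300679038891))
200:  4  4  4  5  7 12 14 15 15 15 15 15 15 15 15 15 15 15 15 15 15 14 10  5  5  4  4  5  8 12 12  8  8 12
201:  4  4  5  7 11 13 14 15 15 15 15 15 15 15 15 15 15 15 15 15 15 14 10  6  4  4  4  5  8 12 12  9  8 12
202:  4  4  7 12 15 14 13 14 15 15 15 15 16 16 15 16 16 15 15 16 16 14 10  6  4  4  4  4  7 11 12  9  8 11
203:  4  7 11 16 16 13 13 14 15 16 17 16 17 17 17 18 18 18 18 18 17 16 13  9  5  4  4  4  7 11 12  9  8 11
204:  4  8 13 16 14 11 12 15 17 18 19 18 18 19 19 19 20 20 20 20 19 18 17 14 11  9  5  4  7 11 12  9  7 11
205:  5  8 13 14 13 11 13 17 19 20 20 20 20 20 21 21 21 22 22 21 20 20 19 19 18 15 10  7  7 11 12  9  8 11
206:  4  7 12 14 13
[... 1166 characters left out ...]
 7  9 12 14 13 11 10 11 13 13 13 13 13 13 12 12 13 13 12 13 13 13 13 12 13 13 14 14 15 15 15 15 15
218: 13 12 13 15 15 14 12 11 12 13 13 13 13 13 13 12 13 12 13 12 13 13 13 13 12 13 14 14 15 15 15 15 15 15
219: 15 14 15 15 15 13 12 12 13 13 13 13 13 13 13 12 12 13 12 12 12 13 13 13 14 14 15 15 15 15 15 15 15 15
220: 15 15 15 15 15 14 14 14 13 13 13 14 13 13 13 13 13 13 13 12 13 13 13 14 14 15 15 15 15 15 15 15 15 15
221: 15 15 15 15 15 15 15 15 15 14 14 14 14 14 15 14 14 14 14 13 12 12 14 15 15 15 15 15 15 15 15 15 15 15
   scene 165 z 0.1115 c [ 0.4882 -0.1091] D 18.2 res 0.53
   scene 180 z 0.1115 c [ 0.4885 -0.1088] D 20.7 res 0.43
   scene 190 z 0.1115 c [ 0.4887 -0.1087] D 22.4 res 0.51
```

View pics/s19.png

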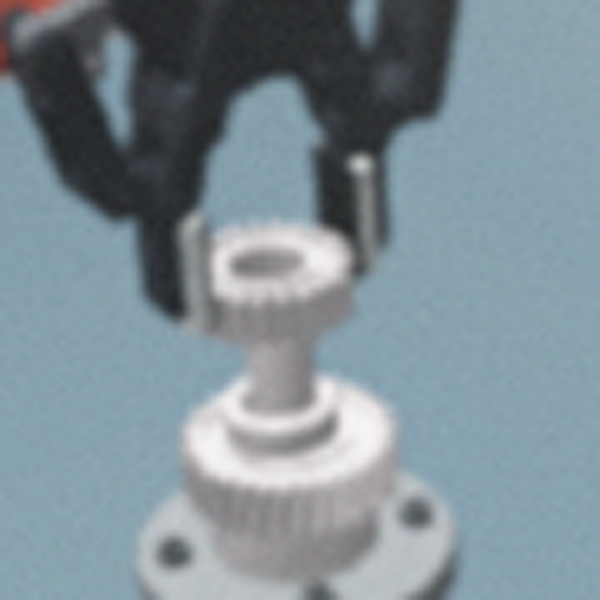

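The bore centre is at column 254.6 against 255.1 expected, so I nudge +1.2 mm in y and lower.

```bash
python3 -m handwheel '[0.45,0,-0.0012,0,0,0,0, 0.45,0,-0.0012,0,0,0,0, 0.45,0.003,-0.0012,0,0,0,0, 0.45,0.006,-0.0012,0,0,0,0, 0.45,0.009,-0.0012,0,0,0,0, 0.45,0.012,-0.0012,0,0,0,0, 0.45,0.015,-0.0012,0,0,0,0, 0.45,0.015,-0.0012,0,0,0,0]'; python3 -c "
from h import *
go()"
```

```text
t: 21.98
tool_pos: [0.4873, -0.1046, 0.0808]
tool_rot: [-2.219, -0.001, 2.223]
contact_force: [0.2, 0.1, -1.8]
opening: 0.0465
t 21.98 tcp [ 0.4873 -0.1046  0.0808] open 46.5 F [ 0.2  0.1 -1.8] q [-0.36 -0.11  2.03 -0.    1.22  1.21]
 yaw [np.float64(-90.0)] x [-0.002  0.001 -1.   ] y [ 0.    -1.    -0.001] z [-1.    -0.     0.002]
```

```bash
python3 -m handwheel '[0.45,0.004,0,0,0,0,0, 0.45,0.008,0,0,0,0,0, 0.45,0.011,0,0,0,0,0, 0.45,0.013,0,0,0,0,0, 0.45,0.0135,0,0,0,0,0, 0.45,0.0135,0,0,0,0,0]'; python3 -m handwheel '[0.45,0.0005,0,0,0,0,0, 0.45,0.001,0,0,0,0,0, 0.45,0.0015,0,0,0,0,0, 0.45,0.0015,0,0,0,0,0]'; python3 -c "
from h import *
go()"
```

```text
t: 22.48
tool_pos: [0.4878, -0.1048, 0.068]
tool_rot: [-2.221, -0.0, 2.222]
contact_force: [1.0, 0.0, -0.6]
opening: 0.0471
t: 22.82
tool_pos: [0.488, -0.1049, 0.0668]
tool_rot: [2.222, 0.0, -2.221]
contact_force: [0.5, 1.0, -1.3]
opening: 0.0466
t 22.82 tcp [ 0.488  -0.1049  0.0668] open 46.6 F [ 0.5  1.  -1.3] q [-0.36 -0.09  2.04  0.    1.19  1.21]
 yaw [np.float64(-90.0)] x [ 0.  0. -1.] y [ 0. -1. -0.] z [-1. -0. -0.]
```

```bash
python3 -m handwheel '[0.45,0.0005,0,0,0,0,0, 0.45,0.001,0,0,0,0,0, 0.45,0.0015,0,0,0,0,0, 0.45,0.002,0,0,0,0,0, 0.45,0.002,0,0,0,0,0]'; python3 -c "
from h import *
im,d=ctrl.get_image('scene');cv2.imwrite('pics/s20.png',cv2.resize(im[170:260,215:305],None,fx=6.6667,fy=6.6667,interpolation=cv2.INTER_CUBIC))
go()"
```

```text
t: 23.23
tool_pos: [0.4882, -0.1049, 0.066]
tool_rot: [2.221, 0.0, -2.222]
contact_force: [-4.0, 2.0, 6.2]
opening: 0.0468
t 23.28 tcp [ 0.4882 -0.1049  0.066 ] open 46.6 F [-3.2  1.1  5.8] q [-0.36 -0.08  2.04 -0.    1.19  1.21]
 yaw [np.float64(-89.99)] x [-0.  0. -1.] y [ 0. -1. -0.] z [-1. -0.  0.]
```

View pics/s20.png

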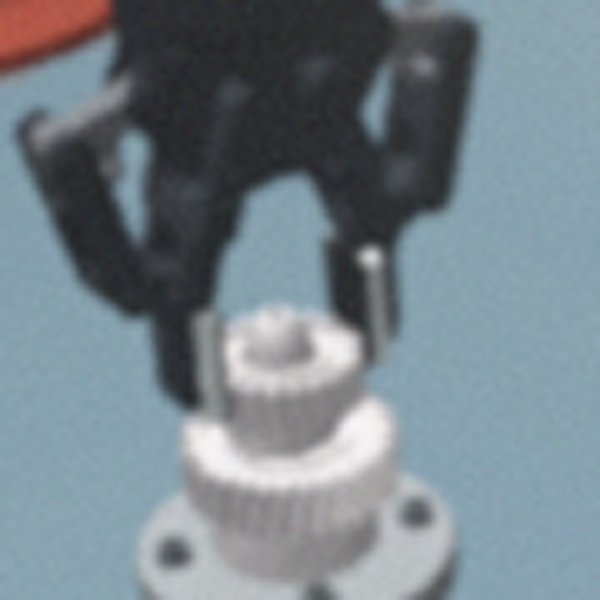

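```bash
python3 -m handwheel '[0.55,-0.001,0,0,0,0,0, 0.65,-0.001,0,0,0,0,0, 0.75,-0.001,0,0,0,0,0, 0.75,-0.001,0,0,0,0,0, 0.75,-0.005,0,0,0,0,0, 0.75,-0.02,0,0,0,0,0, 0.75,-0.045,0,0,0,0,0, 0.75,-0.07,0,0,0,0,0, 0.75,-0.085,0,0,0,0,0, 0.75,-0.09,0,0,0,0,0]'; python3 -c "
from h import *
im,d=ctrl.get_image('scene');cv2.imwrite('pics/s21.png',cv2.resize(im[170:260,215:305],None,fx=6.6667,fy=6.6667,interpolation=cv2.INTER_CUBIC))
go((.652,-.025,.01))
P=cloud('scene',d);m=np.hypot(P[...,0]-.487,P[...,1]+.106)<.022;m&=(P[...,2]>.07)&(P[...,2]<.088);print(np.median(P[m][:,2]))"
```

```text
t: 24.12
tool_pos: [0.4898, -0.1055, 0.1586]
tool_rot: [2.227, -0.002, -2.214]
contact_force: [0.3, -0.3, 0.6]
opening: 0.0637
t 24.17 tcp [ 0.4896 -0.1055  0.158 ] open 64.1 F [ 0.6 -0.7  0.3] q [-0.36 -0.2   1.97  0.    1.36  1.21]
 yaw [np.float64(-89.99)] x [ 0.005 -0.002 -1.   ] y [ 0.    -1.     0.002] z [-1.    -0.    -0.005]
  to (0.652, -0.025, 0.01) tool shift [ 0.1487 -0.0807 -0.1617]
0.08125638041744809
```

View pics/s21.png

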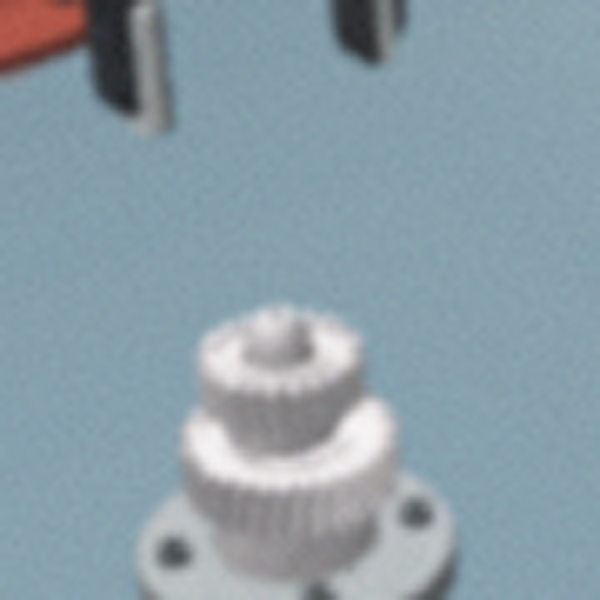

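```bash
python3 -m handwheel '[0.7,0,-0.006,-0.012,0,0,0, 0.65,0,-0.018,-0.036,0,0,0, 0.6,0,-0.032,-0.066,0,0,0, 0.6,0,-0.046,-0.096,0,0,0, 0.6,0,-0.06,-0.124,0,0,0, 0.6,0.01,-0.071,-0.146,0,0,0, 0.6,0.03,-0.078,-0.16,0,0,0, 0.6,0.055,-0.0795,-0.1635,0,0,0, 0.6,0.08,-0.0795,-0.1635,0,0,0, 0.6,0.095,-0.0795,-0.1635,0,0,0, 0.6,0.095,-0.0795,-0.1635,0,0,0, 0.6,0.095,-0.0795,-0.1635,0,0,0]'; python3 -m handwheel '[0.6,0,0,0,0,0,0, 0.6,0,0,0,0,0,0, 0.6,0,0,0,0,0,0]'; python3 -c "
from h import *
im,d=ctrl.get_image('scene');cv2.imwrite('pics/s22.png',cv2.resize(im[210:330,285:405],None,fx=5,fy=5,interpolation=cv2.INTER_CUBIC))
go((.652,-.0255,.01))
im,d=ctrl.get_image('top');cv2.imwrite('pics/t22.png',im[150:300,230:420])
"
```

```text
t: 25.17
tool_pos: [0.65, -0.0252, 0.058]
tool_rot: [-2.217, -0.001, 2.225]
contact_force: [-0.2, 0.4, 1.3]
opening: 0.0511
t: 25.42
tool_pos: [0.6527, -0.0257, 0.0621]
tool_rot: [2.225, -0.001, -2.217]
contact_force: [-0.1, -0.5, -0.1]
opening: 0.0511
t 25.47 tcp [ 0.6525 -0.0256  0.0618] open 51.2 F [-1.7  0.3 -0.3] q [-0.15  0.27  1.67 -0.    1.2   1.42]
 yaw [np.float64(-90.01)] x [ 0.003 -0.    -1.   ] y [-0. -1.  0.] z [-1.     0.    -0.003]
  to (0.652, -0.0255, 0.01) tool shift [ 0.0518 -0.0002  0.0007]
```

View pics/s22.png

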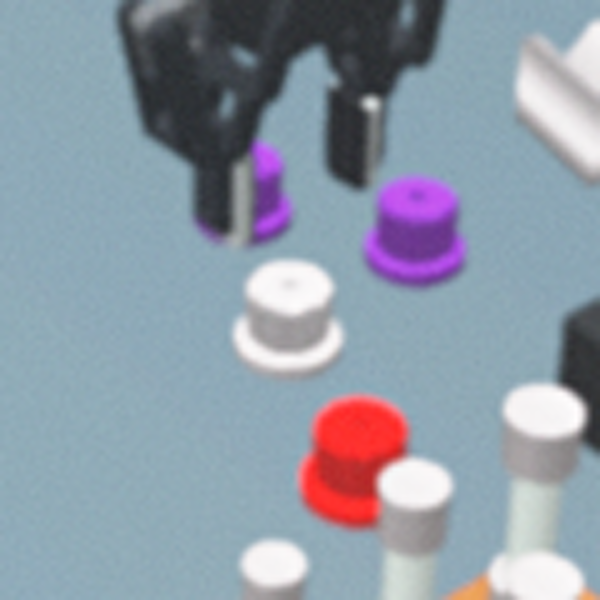

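After allowing for the pad width, the gripper centre is at about column 289 in the crop and the cap at 290, so they are aligned. I lower it.

```bash
python3 -m handwheel '[0.6,0.01,0,0.0005,0,0,0, 0.6,0.025,0,0.0005,0,0,0, 0.6,0.038,0,0.0005,0,0,0, 0.6,0.046,0,0.0005,0,0,0, 0.6,0.049,0,0.0005,0,0,0, 0.6,0.049,0,0.0005,0,0,0, 0.6,0.049,0,0.0005,0,0,0]'; python3 -c "
from h import *
im,d=ctrl.get_image('scene');cv2.imwrite('pics/s23.png',cv2.resize(im[210:330,285:405],None,fx=5,fy=5,interpolation=cv2.INTER_CUBIC))
go((.652,-.0255,.01))
"
```

```text
t: 26.1
tool_pos: [0.6508, -0.0253, 0.0103]
tool_rot: [-2.221, -0.0, 2.222]
contact_force: [-0.3, -0.5, 0.1]
opening: 0.0514
t 26.15 tcp [ 0.6513 -0.0254  0.011 ] open 51.4 F [-0.1 -0.2 -0.3] q [-0.15  0.33  1.69  0.    1.12  1.42]
 yaw [np.float64(-89.99)] x [ 0.001 -0.    -1.   ] y [ 0. -1.  0.] z [-1.    -0.    -0.001]
  to (0.652, -0.0255, 0.01) tool shift [ 0.001   0.0001 -0.0007]
```

View pics/s23.png

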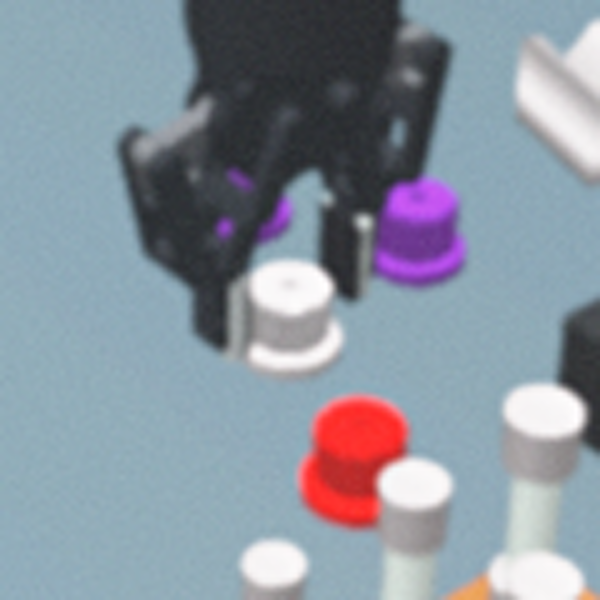

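```bash
python3 -m handwheel '[0.5,0,0,-0.0005,0,0,0, 0.4,0,0,-0.0005,0,0,0, 0.3,0,0,-0.0005,0,0,0, 0.3,0,0,-0.0005,0,0,0, 0.3,0,0,-0.0005,0,0,0, 0.3,0,0,-0.0005,0,0,0]' 35; python3 -c "
from h import *
im,d=ctrl.get_image('scene');cv2.imwrite('pics/s24.png',cv2.resize(im[210:330,285:405],None,fx=5,fy=5,interpolation=cv2.INTER_CUBIC))
go((.4878,-.1060,.15))
"
```

```text
t: 26.65
tool_pos: [0.6524, -0.0254, 0.012]
tool_rot: [2.224, 0.0, -2.219]
contact_force: [0.6, 0.9, 5.4]
opening: 0.0301
t 26.7 tcp [ 0.6524 -0.0254  0.012 ] open 30.6 F [-0.3  0.5  5. ] q [-0.15  0.33  1.68  0.    1.12  1.42]
 yaw [np.float64(-89.99)] x [ 0.002 -0.    -1.   ] y [ 0. -1.  0.] z [-1.    -0.    -0.002]
  to (0.4878, -0.106, 0.15) tool shift [-0.1383  0.0806  0.1643]
```

View pics/s24.png

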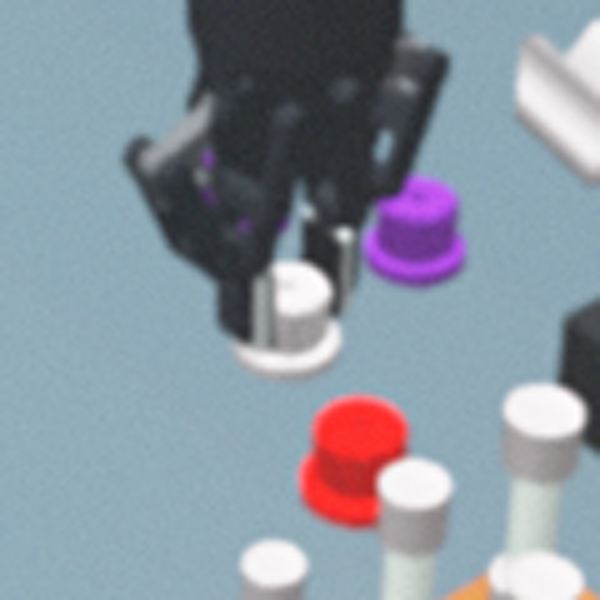

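```bash
python3 -m handwheel '[0.3,-0.01,0,0,0,0,0, 0.3,-0.03,0,0,0,0,0, 0.3,-0.06,0,0,0,0,0, 0.3,-0.09,0,0,0,0,0, 0.3,-0.11,0.006,0.012,0,0,0, 0.3,-0.118,0.018,0.036,0,0,0, 0.3,-0.118,0.032,0.065,0,0,0, 0.3,-0.118,0.046,0.094,0,0,0, 0.3,-0.118,0.06,0.122,0,0,0, 0.3,-0.118,0.072,0.146,0,0,0, 0.3,-0.118,0.079,0.16,0,0,0, 0.3,-0.118,0.0804,0.1642,0,0,0]'; python3 -m handwheel '[0.3,0,0,0,0,0,0, 0.3,0,0,0,0,0,0, 0.3,0,0,0,0,0,0, 0.3,0,0,0,0,0,0]'; python3 -c "
from h import *
im,d=ctrl.get_image('scene');cv2.imwrite('pics/s25.png',cv2.resize(im[150:270,200:320],None,fx=5,fy=5,interpolation=cv2.INTER_CUBIC))
go((.4878,-.1060,.107))
g=cv2.cvtColor(im,cv2.COLOR_BGR2GRAY)
print('\n'.join(str(v)+': '+' '.join(f'{x:2d}' for x in g[v,240:274]//10) for v in range(188,216)))
P=cloud('scene',d);m=np.zeros(d.shape,bool);m[175:215,240:270]=1
m&=(P[...,2]>.135)&(P[...,2]<.158)&(g>200);Q=P[m];print(m.sum(),Q.mean(0))
for z in (.126,.148):print(proj('scene',[.4878,-.1067,z]))
"
```

```text
t: 27.7
tool_pos: [0.4845, -0.1063, 0.1279]
tool_rot: [-2.218, 0.002, 2.223]
contact_force: [0.9, -0.3, -0.8]
opening: 0.0305
t: 28.03
tool_pos: [0.488, -0.1054, 0.1289]
tool_rot: [2.221, 0.001, -2.221]
contact_force: [0.7, -0.9, -1.3]
opening: 0.0304
t 28.08 tcp [ 0.4879 -0.1054  0.1288] open 30.5 F [-0.2 -0.4 -2.3] q [-0.36 -0.17  2.    0.    1.31  1.21]
 yaw [np.float64(-89.94)] x [-0.  0. -1.] y [ 0.001 -1.    -0.   ] z [-1.    -0.001  0.   ]
  to (0.4878, -0.106, 0.107) tool shift [0.0218 0.0006 0.0001]
188:  4  4  4  5  9 14 15 13 12 16 20 21 22 22 22 22 22 21 18 14 10  6  4  5  9 12 11  8  9 13 15 15 15 15
189:  5  4  4  5  9 13 14 12 14 20 23 24 24 24 24 24 24 24 24 22 19 12  7  5  8 12 11  8  8 13 15 15 15 15
190:  4  4  4  4  8 13 14 12 14 21 24 24 23 23 23 24 24 24 24 24 24 19 11  6  8 12 12  8  8 12 14 15 15 15
191:  5  4  4  4  8 13 14 12 13 19 23 24 22 22 22 23 24 24 24 24 24 21 14  7  8 12 12  8  8 13 15 15 15 15
192:  5  4  4  4  8 13 14 12 12 18 23 24 23 22 23 24 24 24 24 24 24 20 14  7  8 12 12  9  9 13 15 15 15 15
193:  4  4  4  4  7 12 14 13 12 17 23 24 24 24 24 2
[... 1880 characters left out ...]
15 15 15 15 15 15 15 15 15 15 15 15 15 15 15 15 15 15 15 15 15 15 15 15 15 15 15 15 15 15 15 15 15 15
212: 15 15 15 15 15 15 15 15 15 15 15 15 15 15 15 15 15 15 15 15 16 15 15 15 15 15 15 15 15 15 15 15 15 15
213: 15 15 15 15 15 15 15 15 15 15 15 15 15 15 15 15 15 15 15 15 15 15 15 15 15 15 15 15 15 15 15 15 15 15
214: 15 15 15 15 15 15 15 15 15 15 15 15 15 15 15 15 15 15 15 15 15 15 15 15 15 15 15 15 15 15 15 15 15 15
215: 15 15 15 15 15 15 15 15 15 15 15 15 15 15 16 16 17 17 17 16 15 15 15 15 15 15 15 15 15 15 15 15 15 15
81 [ 0.48984116 -0.10528633  0.14847924]
(np.float64(254.41962405359837), np.float64(201.94566928947185))
(np.float64(253.44864510875453), np.float64(191.46372138499743))
```

View pics/s25.png

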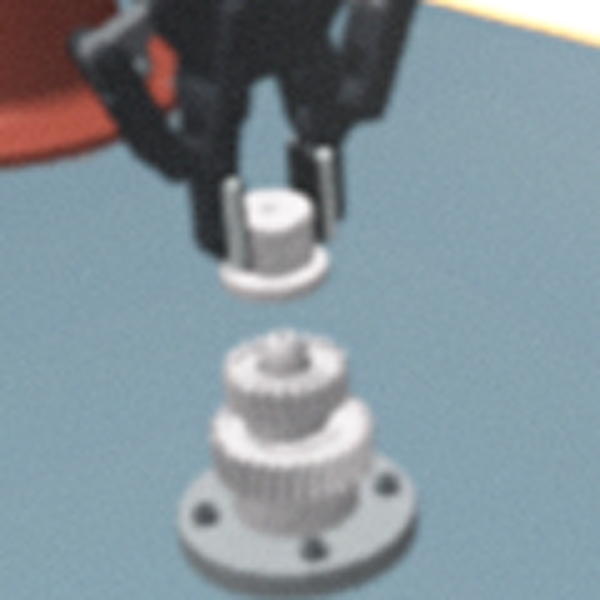

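The cap flange centre is at column 254.3 (expected 254.5) and its top dimple at 253.4 (expected 253.45), so it is aligned. I lower it.

```bash
python3 -m handwheel '[0.3,0.008,0,0,0,0,0, 0.3,0.016,0,0,0,0,0, 0.3,0.02,0,0,0,0,0, 0.3,0.023,0,0,0,0,0, 0.3,0.026,0,0,0,0,0, 0.3,0.028,0,0,0,0,0, 0.3,0.028,0,0,0,0,0]'; python3 -c "
from h import *
im,d=ctrl.get_image('scene');cv2.imwrite('pics/s26.png',cv2.resize(im[170:260,215:305],None,fx=6.6667,fy=6.6667,interpolation=cv2.INTER_CUBIC))
go()"
```

```text
t: 28.67
tool_pos: [0.487, -0.1057, 0.1003]
tool_rot: [-2.22, -0.0, 2.222]
contact_force: [-0.5, -0.2, -1.1]
opening: 0.0302
t 28.72 tcp [ 0.4872 -0.1058  0.1006] open 30.4 F [-0.3 -0.7 -1.1] q [-0.36 -0.13  2.02  0.    1.26  1.21]
 yaw [np.float64(-90.0)] x [-0.  0. -1.] y [ 0. -1. -0.] z [-1. -0.  0.]
```

View pics/s26.png

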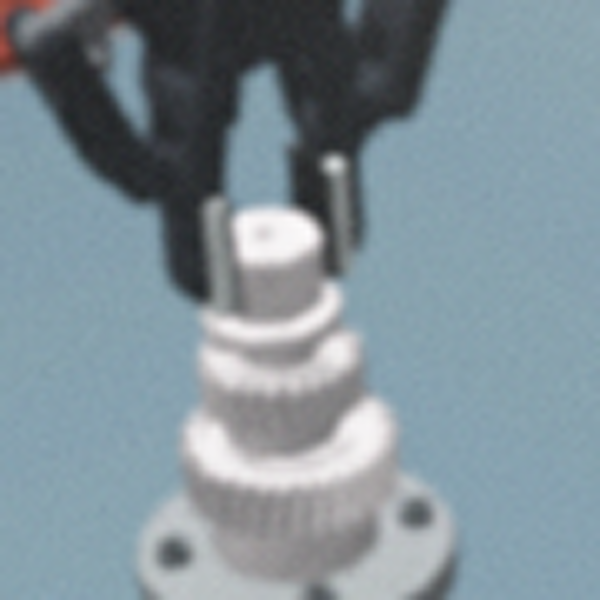

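The cap is over the post tip, with its underside near 88.6 mm and no contact. I continue to the seat.

```bash
python3 -m handwheel '[0.3,0.002,0,0,0,0,0, 0.3,0.004,0,0,0,0,0, 0.3,0.0055,0,0,0,0,0, 0.3,0.007,0,0,0,0,0, 0.3,0.007,0,0,0,0,0]'; python3 -m handwheel '[0.3,0.0005,0,0,0,0,0, 0.3,0.001,0,0,0,0,0, 0.3,0.0015,0,0,0,0,0, 0.3,0.002,0,0,0,0,0, 0.3,0.002,0,0,0,0,0]'; python3 -c "
from h import *
go()"
```

```text
t: 29.13
tool_pos: [0.487, -0.1057, 0.0934]
tool_rot: [-2.221, -0.0, 2.222]
contact_force: [-0.0, 0.7, -1.5]
opening: 0.0309
t: 29.55
tool_pos: [0.4874, -0.1058, 0.092]
tool_rot: [2.222, 0.0, -2.221]
contact_force: [-0.2, 0.0, -0.4]
opening: 0.0308
t 29.55 tcp [ 0.4874 -0.1058  0.092 ] open 30.8 F [-0.2  0.  -0.4] q [-0.36 -0.12  2.03  0.    1.24  1.21]
 yaw [np.float64(-90.0)] x [ 0. -0. -1.] y [ 0. -1.  0.] z [-1. -0. -0.]
```

```bash
python3 -m handwheel '[0.3,0.0005,0,0,0,0,0, 0.3,0.001,0,0,0,0,0, 0.3,0.0015,0,0,0,0,0, 0.3,0.0015,0,0,0,0,0]'; python3 -c "
from h import *
im,d=ctrl.get_image('scene');cv2.imwrite('pics/s27.png',cv2.resize(im[170:260,215:305],None,fx=6.6667,fy=6.6667,interpolation=cv2.INTER_CUBIC))
go()"
```

```text
t: 29.88
tool_pos: [0.4878, -0.1058, 0.0919]
tool_rot: [2.222, 0.0, -2.221]
contact_force: [-3.7, 2.1, 7.4]
opening: 0.0304
t 29.93 tcp [ 0.4878 -0.1059  0.092 ] open 30.3 F [-4.3  2.5  8.3] q [-0.36 -0.12  2.03  0.    1.24  1.21]
 yaw [np.float64(-89.99)] x [ 0.001 -0.    -1.   ] y [ 0. -1.  0.] z [-1.    -0.    -0.001]
```

View pics/s27.png

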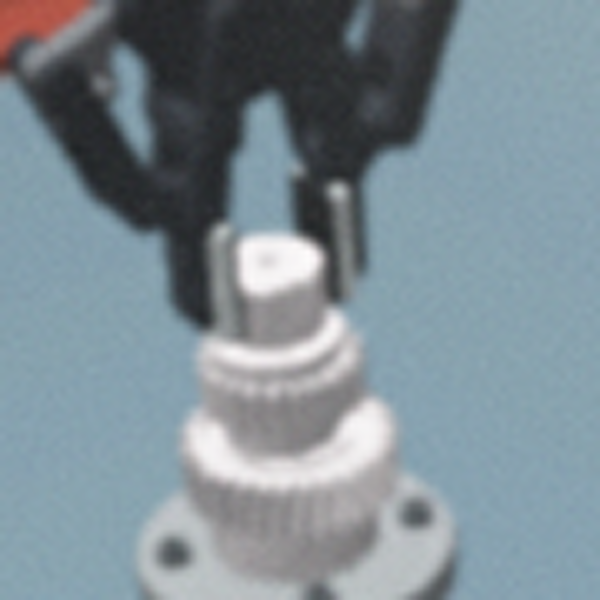

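Seated: TCP 0.092 m as predicted and +8 N upward. I release, rise clear and back away.

```bash
python3 -m handwheel '[0.4,-0.001,0,0,0,0,0, 0.5,-0.001,0,0,0,0,0, 0.6,-0.001,0,0,0,0,0, 0.6,-0.001,0,0,0,0,0, 0.6,-0.005,0,0,0,0,0, 0.6,-0.02,0,0,0,0,0, 0.6,-0.045,0,0,0,0,0, 0.6,-0.07,0,0,0,0,0, 0.6,-0.09,0,0,0,0,0, 0.6,-0.1,0,0,0,0,0, 0.6,-0.1,0,0,0,0,0]'; python3 -m handwheel '[0.6,0,-0.02,0,0,0,0, 0.6,0,-0.05,0,0,0,0, 0.6,0,-0.085,0,0,0,0, 0.6,0,-0.12,0,0,0,0, 0.6,0,-0.155,0,0,0,0, 0.6,0,-0.185,0,0,0,0, 0.6,0,-0.2,0,0,0,0, 0.6,0,-0.2,0,0,0,0, 0.6,0,-0.2,0,0,0,0, 0.6,0,-0.2,0,0,0,0]'; python3 -c "
from h import *
im,d=ctrl.get_image('scene');cv2.imwrite('pics/s28.png',im)
P=cloud('scene',d);m=np.hypot(P[...,0]-.487,P[...,1]+.106)<.03;g=cv2.cvtColor(im,cv2.COLOR_BGR2GRAY)
m&=(P[...,2]>.1)&(g>215);print('cap top z',np.median(P[m][:,2]))
im,d=ctrl.get_image('top');cv2.imwrite('pics/t28.png',im)
u,v=map(round,proj('top',[.4878,-.1067,.11]))
ells('top',im,u,v,26,(190,205,220),.11,25,45)
ells('top',im,u,v,32,(190,205,220),.052,46,70);ells('top',im,u,v,32,(140,),.014,80,105)
go()"
```

```text
t: 30.85
tool_pos: [0.4888, -0.1063, 0.1935]
tool_rot: [2.226, -0.002, -2.215]
contact_force: [0.9, -0.0, -0.0]
opening: 0.0514
t: 31.68
tool_pos: [0.4867, 0.0936, 0.1891]
tool_rot: [2.219, -0.001, -2.223]
contact_force: [-0.7, -0.7, -0.0]
opening: 0.0514
cap top z 0.11165900137555931
   top 220 z 0.11 c [ 0.4881 -0.1078] D 25.1 res 0.31
   top 190 z 0.052 c [ 0.4879 -0.1054] D 56.7 res 1.65
   top 205 z 0.052 c [ 0.4875 -0.1057] D 47.1 res 5.61
   top 140 z 0.014 c [ 0.4878 -0.1068] D 96.5 res 0.44
t 31.78 tcp [0.4871 0.0932 0.1897] open 51.7 F [-0.3 -0.5  0. ] q [ 0.04 -0.23  1.95 -0.    1.43  1.61]
 yaw [np.float64(-90.08)] x [-0.001 -0.    -1.   ] y [-0.001 -1.     0.   ] z [-1.     0.001  0.001]
```

View pics/s28.png

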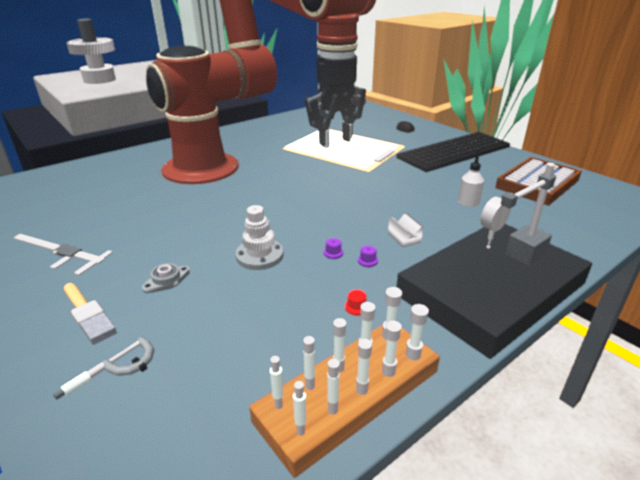

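View pics/t28.png

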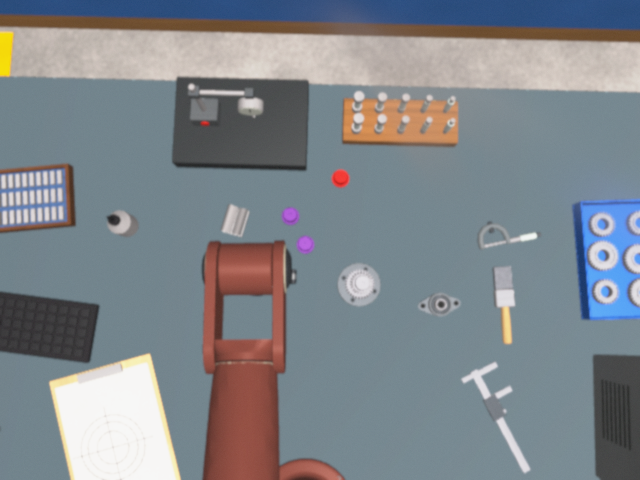

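The full stack stands on the arbor: at (257,232) in the scene view and (360,284) in the top view. The cap top is at about 111 mm (expected 110) and about 1 mm off the axis. The bystanders have not moved, so I hand in the job.

```bash
python3 -c "
from station import ctrl
print(ctrl.finish_job())"
```

```text
the job is handed in; nothing more can be done
None
```

I loaded the arbor in the order you gave: large gear, spacer ring, small gear, then the clamping cap with its grip up. Each part was lowered over the post until a contact force of 5–12 N showed it had seated, then released. The job was handed in shortly after t = 31.8 s; no verdict was reported.

**Final checks:**
- **Height:** the cap top measured about 111.7 mm from depth, against 110 mm expected. Earlier depth readings of the parts below, also about 1 mm high, agreed with their nominal heights.
- **Centring:** the cap top measured about 1 mm off the arbor axis. The outline fits of the gears in that last top view were poor, so I did not rely on them.
- **Bystanders and robot:** all five bystanders looked unmoved in both views, though I did not measure them. The gripper was about 0.2 m away with no contact force.

**Disagreement:** while the gears were held, the scene camera showed them 1–2 mm off the reported tool position along the jaws. I corrected for this from the images before lowering, and no part caught on the post.

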